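# Roll a sensor probe window-up under the magnifier and clamp it in the jig

## Robot

A 6-joint arm with a two-finger parallel gripper is mounted at the origin on the work surface. World frame = base frame: x ahead of the robot, y to its left, z up, the work surface at z = 0. Lengths are in mm, angles in rad, forces in N, time in s.
With the tool pointing down it reaches from about 275 to 1000 mm from the base axis. Payload 8.4 kg.
Tool frame: the origin (TCP) lies midway between the tips of the shut fingers; the grasp point (between the pads) lies 19 mm behind it; z points along the fingers, y is the line along which they close (so a half turn about z gives the same grasp; the last joint's range is limited). The gripper opens to 85 mm and grips with 20 to 120 N. Pads are 22 mm wide; open, the fingers measure 114 mm over their backs; the gripper's body (76 mm by 85 mm) begins 54 mm behind the grasp point. The pads swing forward as they close: fully open they stand 13 mm farther back than shut.
Start: joints at [1.205, 0.353, 1.633, -0, 1.155, -0.002], TCP at [222.391, 584.098, 231.281] pointing down, gripper open.
Joint ranges: [-2.63, 2.63], [-0.92, 2.1], [0.06, 2.66], [-1.3, 4.44], [0, 2.69], [-3.02, 3.02]. Speed limits (rad/s): [2.22, 2.22, 2.79, 3.14, 3.14, 3.14].

## Interface

Orientations are given as [roll, pitch, yaw] about the fixed x, y, z axes, in that order (R = Rz(yaw) Ry(pitch) Rx(roll)).
In Python, from rig import r, cams gives the robot as it stands. The module is installed in compiled form; this text tells all that it offers.
- The arm moves only by the tool send_rows, never from a script. Its argument "targets" is one flat list of numbers, 7 for each row, row after row: the shift along the tool's x, y, z in m, then the turn, a rotation vector about the tool's x, y, z in rad, then the opening, from -1 (shut) to 1 (fully open). In form: [tx, ty, tz, wx, wy, wz, fingers, tx, ty, tz, wx, wy, wz, fingers, ...]. A call has 1 to 12 rows; each row is the pose to reach, as a shift and turn from the pose commanded when the call began, along the tool's axes at that moment; what a row does not reach only later rows make up. A row lasts 1/12 s, in which the tool goes at most 41.7 mm and 7.16 degrees, less where a joint would pass 70% of its speed; a pose out of reach is approached as far as the arm can. A call with a gripper value outside its range is refused whole. The fingers move at their own pace and stop on an object; "grip_force" is the grip in N (left out, the last holds). Time passes only in rows, so rows that repeat a pose let the fingers close. It gives the time, the measured TCP pose, the force, the opening and the grip force at its end, in the units of the state.
- r.sense(): the state, without advancing time (a new reading comes with each control period).
- cams.grab_frame(name): name is "scene" or "side" or "wrist"; returns a dict with "color" (480x640x3 uint8, blue, green, red), "fx", "fy", "cx", "cy" (pixels), "xyz" and "attitude" of the camera in the world. Camera axes: x right, y down, z forward; pixel columns grow to the right and rows downward; lengths in mm; the calibration is good to about 2 mm. A picture is of the moment at which its call begins. There is no depth.
- r.sign_off(): hands the job in; it is judged then, once.
The state is a dict: "clock": time; "qpos": joint angles; "qvel": joint speeds; "joint_efforts": joint torques, N m; "eef_pos": TCP position; "tcp_rot": TCP orientation; "contact_force": force on the tool from outside, world axes, zero at the start; "wrist_torque": the same for the moment, N m; "opening": opening from 0.0 (shut) to 1.0 (fully open); "grasp_force": force on a finger pad.
Only numpy, scipy, OpenCV 4.12 (cv2) and the standard library are available. Lean on these libraries where they do the work, as an engineer would, in place of code of your own. Each camera call takes 0.05 s, during which the arm holds its last target. There are 200 camera calls.

## Task

The aluminium sensor probe lies on the mat under the bench magnifier with the window to its circuit board turned away: roll it on the mat, still under the magnifier, until the window faces straight up and it lies still. Then lay it, window up, in the two vees of the holding jig with its domed nose against the end stop, and swing the hinged keeper down onto it. The tube is thin: handle it gently, do not drop it, keep off the magnifier and leave the other tools where they lie.

Things in the scene. Friction and masses are not known exactly. Their poses are not given: they have to be found in the camera images.
- probe: Sensor probe: plain aluminium tube, 28 mm diameter (also over the window), 160 mm long, 0.11 to 0.23 kg, evenly weighted. Origin at its middle on its axis; x runs along it to the domed nose, z out through the window (z up = window up). At first it lies on the mat, at the robot's left, nose away from it, window 75 to 180 degrees from up.
- window (a point): Middle of the window on the tube's surface: a slot 36 mm long and 14 mm wide, 4 to 40 mm from the probe's middle towards the nose; a green circuit board shows in it. From 4 mm on towards the tail the tube is bare, to be pressed or gripped there. The probe rolls on the mat without slipping, 14 mm of travel per radian, and stays where it is left.
- nose (a point): Tip of the probe's domed nose (radius 14 mm), on its axis, 80 mm from its middle.
- tail (a point): End of the probe's stepped connector tail, on its axis, 80 mm behind its middle. The tube's wall is thin: it dents when the fingers squeeze it with more than 45 N each, or when it strikes the jig with more than 60 N.
- magnifier: Bench magnifier, fixed over the mat; must not be bumped. Origin on the bench at the middle of the mat, x away from the robot, z up, axes those of the mat. Its foot (170 mm diameter, 30 mm high) and column (to 430 mm) stand at x 220, y -100 mm; a sloping arm runs from the column's top down to the far side of the lamp head.
- lens (a point): Centre of the underside of the magnifier's round lamp head, 250 mm above the bench: a disc of 180 mm diameter, 32 mm thick. The probe's middle starts 20 to 45 mm nearer the robot. A vertical tool does not fit under the head; one leaning back towards the robot by 30 to 40 degrees along the probe's axis does. The mat is fixed, 220 by 280 mm (x, y), 3 mm thick, centred 20 mm nearer the robot.
- jig: Holding jig, fixed. Origin on the bench under jig_seat; x along the vees to the end stop, z up. Base plate 12 mm thick, x -81 to 95, y -58 to 58 mm. Two 90 degree vees, each 12 mm long, at x -52 and 52, 50 mm wide overall, open 39 mm at the top, 55 mm high. End stop: a plate with its face at x 80, 44 mm wide, 74 mm high. Hinge post at x 54, y 40, 26 by 14 mm (x, y), 85 mm high.
- jig_seat (a point): Where the middle of the probe lies when it is home in the jig, 55 mm above the bench, axes those of the jig. A probe lying in the vees slides along them when its tail is pushed towards the stop with a few newtons.
- keeper (a joint): Hinge angle of the jig's keeper, a steel bar 12 mm wide with a rubber pad for the far vee: 0 when the pad rests on a probe lying in the vees, pi/2 upright, 1.65 to 1.88 at first (open, leaning back to the jig's +y). Hinge along the jig's x at x 54, y 40, z 76 mm. 90 g, stiff hinge: it stays where left, but from below about 1 rad it sinks shut by itself.
- keeper_knob (a point): Centre of the ball knob (22 mm diameter) at the end of the keeper, 90 mm from its hinge. It moves over the jig towards the jig's -y as the keeper closes.
- tweezers: Steel tweezers, 120 mm long, 6 mm thick, lying on the mat along its +y edge. To be left alone.
- screwdriver: Screwdriver, 190 mm, lying along x between mat and jig. To be left alone.
- tape: Roll of tape, 80 mm diameter, 19 mm high, lying behind the screwdriver. To be left alone.
- cutters: Side cutters, 145 mm long, 12 mm high, lying along x, 100 mm to the jig's -y side. To be left alone.
There are look-alikes about, which are no part of the job. Leave any turquoise look-alike of the probe alone.

How it is judged (in metres and radians):
On the way, in this order (a step that is already met when the one before it is completed fails the run):
1. the probe lies still on the mat under the magnifier, its window within 20 degrees of straight up (angle between probe's own z axis and vertical below 0.35 rad and linear speed of probe below 0.02 m/s and angular speed of probe below 0.3 rad/s and height (world z) of probe between 0.012 and 0.022 m and horizontal distance between probe and lens below 0.12 m), for 0.3 s.
2. the probe lies in both vees, window up, nose within 5 mm of the end stop (angle between probe's own z axis and vertical below 0.35 rad and x of probe in the frame of jig_seat between -0.005 and 0.004 m and y of probe in the frame of jig_seat between -0.004 and 0.004 m and z of probe in the frame of jig_seat between -0.004 and 0.004 m and angle between the x axis of probe and the x axis of jig_seat, either way round below 0.08 rad and distance between nose and jig_seat below 0.09 m and x of nose in the frame of jig_seat above 0.05 m and linear speed of probe below 0.02 m/s and angular speed of probe below 0.3 rad/s), for 0.2 s.
3. the keeper is down on the probe (angle between probe's own z axis and vertical below 0.35 rad and x of probe in the frame of jig_seat between -0.005 and 0.004 m and y of probe in the frame of jig_seat between -0.004 and 0.004 m and z of probe in the frame of jig_seat between -0.004 and 0.004 m and angle between the x axis of probe and the x axis of jig_seat, either way round below 0.08 rad and distance between nose and jig_seat below 0.09 m and x of nose in the frame of jig_seat above 0.05 m and value of joint keeper below 0.06 rad), for 0.2 s.
At the end, for the whole second after the job is handed in: The probe lies at rest in both vees of the jig (within 4 mm and 4.5 degrees), window within 20 degrees of straight up, domed nose within 5 mm of the end stop, and the keeper rests on it (all of step 3 and linear speed of probe below 0.02 m/s and angular speed of probe below 0.3 rad/s); the robot touches nothing.
It fails at once if the thin tube is squeezed too hard by the fingers (more than 45 N each) (contact force between the fingers and probe above 90 N).
It fails at once if the probe is dropped or struck (contact force between jig and probe above 60 N or linear speed of probe above 0.9 m/s).
It fails at once if the magnifier is bumped (contact force between magnifier and anything else above 3 N).
It fails at once if one of the tools (tweezers, cutters, screwdriver, tape) is pushed away (by more than 20 mm) (distance of any of tweezers, screwdriver, tape, cutters from where it was at the start of the episode above 0.02 m).
It also fails if it takes over 72 s, if anything falls off the work surface, if the arm or the gripper's body presses on something with over 40 N, if the wrist force passes 120 N, or if a joint passes its speed limit or range.

## Working session

There is one attempt and no reset: what is moved stays moved. The work goes in short steps, Python scripts to look and compute and a tool call to move; the robot and the scene stay as the last step left them, time stands still between calls to the robot, and variables do not carry over. Pictures are saved under pics/ and viewed, at most 10 in all, crops included, and the job is handed in when it is done.

Besides the shell and the picture viewer there is one more tool, called as a command line: name --argument value ..., lists and objects as JSON in quotes. send_rows: Moves the arm, as the interface text tells. Its arguments: {"type":"object","properties":{"targets":{"type":"array"},"grip_force":{"type":"number"}},"required":["targets"]}

```bash
mkdir -p pics
cat > h.py <<'E'
import numpy as np, cv2, json
from scipy.spatial.transform import Rotation as Ro
from rig import r, cams
def R(a): return Ro.from_euler('xyz',a).as_matrix()
def grab(n,save=None):
    f=cams.grab_frame(n)
    if save: cv2.imwrite('pics/'+save,f['color'])
    return f
def ray(f,u,v):
    d=R(f['attitude'])@np.array([(u-f['cx'])/f['fx'],(v-f['cy'])/f['fy'],1.])
    return np.array(f['xyz'],float),d/np.linalg.norm(d)
def onz(f,u,v,z):
    o,d=ray(f,u,v); return o+d*(z-o[2])/d[2]
def tri(f1,p1,f2,p2):
    o1,d1=ray(f1,*p1);o2,d2=ray(f2,*p2)
    s=np.linalg.lstsq(np.c_[d1,-d2],o2-o1,rcond=None)[0]
    a=o1+s[0]*d1;b=o2+s[1]*d2
    return (a+b)/2,np.linalg.norm(a-b)
def proj(f,p):
    c=R(f['attitude']).T@(np.array(p,float)-f['xyz']); return np.array([f['fx']*c[0]/c[2]+f['cx'],f['fy']*c[1]/c[2]+f['cy']])
E
python3 - <<'E'
from h import *
for n in ('scene','side','wrist'):
    f=grab(n,n+'0.png'); print(n,f['xyz'],f['attitude'],f['fx'],f['cx'],f['cy'])
print(r.sense())
E
```

```text
scene [1107.62738231  115.59563851  950.5968695 ] [-2.47189805 -0.01681163  1.74800227] 475.5626753977128 321.67318292659286 233.4117552910702
side [ -68.63993663 -753.6688611   869.11359949] [-2.19179025 -0.00769048 -0.64729832] 577.0670466659991 319.25469926431816 246.10283446407217
wrist [153.09869945 609.72019838 372.91299495] [2.84529492e+00 1.37468043e-03 1.20691034e+00] 396.31359800684316 317.9577801148885 237.4954029513516
{'clock': 0.15, 'qpos': array([ 1.20461470e+00,  3.53511555e-01,  1.63396464e+00,  4.50133646e-05,
        1.15520024e+00, -2.40300532e-03]), 'qvel': array([ 6.05454822e-04, -1.21112924e-03, -1.52085979e-03,  1.02867549e-03,
       -1.80879733e-04,  5.20006191e-05]), 'joint_efforts': array([-9.80365512e-04, -6.05633354e+01, -3.42335880e+01, -8.19839079e-05,
        6.15063531e-03,  7.47479748e-05]), 'eef_pos': array([222.23740108, 583.76153997, 230.71951612]), 'tcp_rot': array([-3.14050898e+00, -4.37661202e-05,  2.77779582e+00]), 'contact_force': array([0.03822122, 0.16446701, 0.09720338]), 'wrist_torque': array([ 0.03516827, -0.01344073, -0.00395213]), 'grasp_force': 0.0, 'opening': 0.998998826455109}
```

View pics/scene0.png

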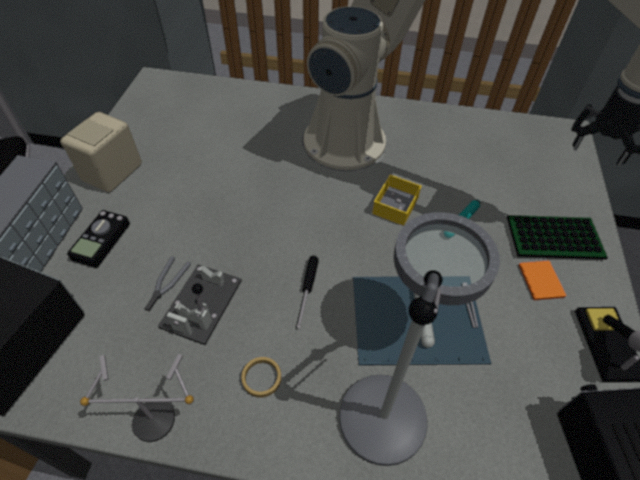

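View pics/side0.png

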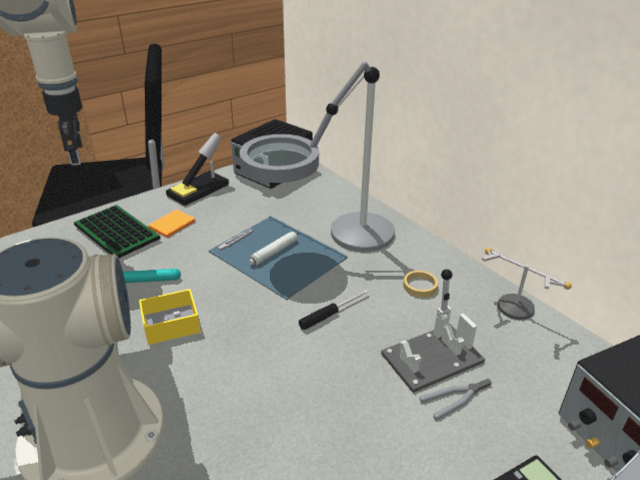

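View pics/wrist0.png

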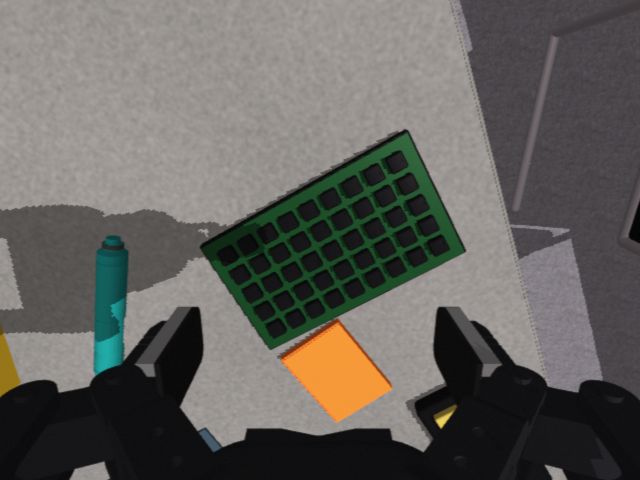

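The scene shows the white tube's nose at about (428,335) with the lamp head over it. Side shows the tube at (273,248), and the turquoise decoy at (150,275) in side and (462,215) in scene. The jig is at side (433,355) / scene (203,300), and the keeper knob at side (447,274). The wrist sees only the decoy (110,300). I choose the white tube on the mat.

Run:
```python
from h import *
s=grab('side');c=grab('scene')
a=cv2.resize(s['color'][215:300,200:350],(800,453),interpolation=cv2.INTER_CUBIC)
cv2.imwrite('pics/cropside.png',a)
j1=cv2.resize(s['color'][260:420,375:495],(390,520),interpolation=cv2.INTER_CUBIC)
j2=cv2.resize(c['color'][255:350,150:250],(400,380),interpolation=cv2.INTER_CUBIC)
w=np.zeros((520,800,3),np.uint8);w[:,:390]=j1;w[:380,400:800]=j2;cv2.imwrite('pics/cropjig.png',w)
# mat mask
for n,f in(('side',s),('scene',c)):
    hsv=cv2.cvtColor(f['color'],cv2.COLOR_BGR2HSV)
    m=cv2.inRange(hsv,(92,60,30),(115,255,200))
    k,l,st,ce=cv2.connectedComponentsWithStats(m); i=1+np.argmax(st[1:,4]); print(n,st[i])
    cn=max(cv2.findContours((l==i).astype(np.uint8),0,2)[0],key=cv2.contourArea)
    h=cv2.convexHull(cn);q=cv2.approxPolyDP(h,8,True)[:,0]
    for p in q: print(p,onz(f,*p,3).round(1))
    if n=='side':
        mm=np.zeros(m.shape,np.uint8);cv2.fillPoly(mm,[h],1)
        b=((f['color'].min(2)>140)&(mm>0)).astype(np.uint8)
        k,l,st,ce=cv2.connectedComponentsWithStats(b);i=1+np.argmax(st[1:,4]);print(st[i],ce[i])
        cn=max(cv2.findContours((l==i).astype(np.uint8),0,2)[0],key=cv2.contourArea);rc=cv2.minAreaRect(cn);print(rc)
        bp=cv2.boxPoints(rc);print(bp)
        for p in bp: print(p, onz(f,*p,17).round(1))
```

```text
side [ 209  217  137   82 4793]
[209 251] [428.4 357.7   3. ]
[271 217] [642.8 398.2   3. ]
[345 257] [690.4 132.    3. ]
[285 298] [480.5  91.8   3. ]
[251 231  46  29 377] [273.52254642 245.16976127]
((273.7059020996094, 245.17648315429688), (8.231931686401367, 49.0485954284668), 59.03623962402344)
[[250.55885 254.26471]
 [292.61768 229.02942]
 [296.85297 236.08826]
 [254.79413 261.32355]]
[250.55885 254.26471] [496.6 266.2  17. ]
[292.61768 229.02942] [645.  296.4  17. ]
[296.85297 236.08826] [635.  262.9  17. ]
[254.79413 261.32355] [489.6 235.2  17. ]
scene [ 354  277   60   88 4304]
[399 277] [461.5 202.9   3. ]
[413 299] [515.8 239.2   3. ]
[396 362] [675.6 213.    3. ]
[360 364] [693.8 139.1   3. ]
[354 278] [484.3  98.    3. ]
```

View pics/cropside.png

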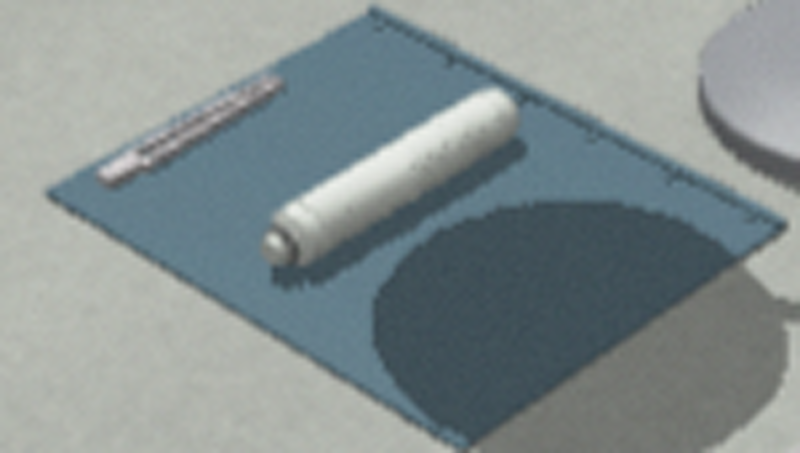

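View pics/cropjig.png

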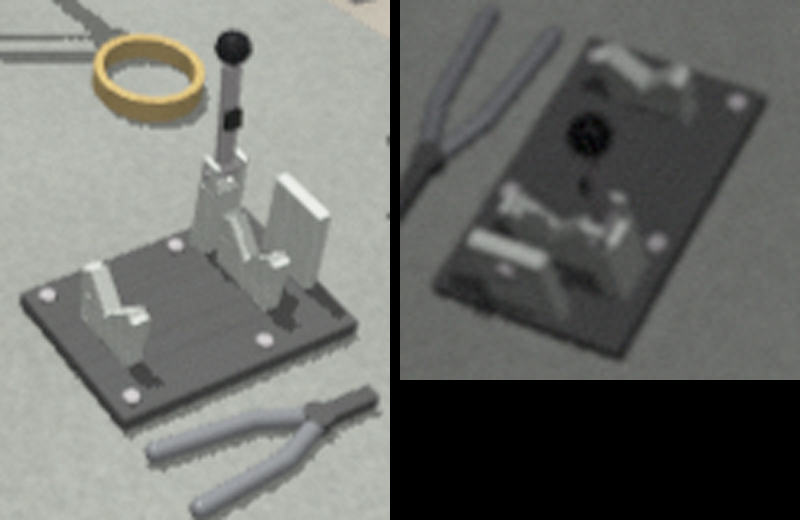

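The side crop shows the probe with its stepped tail at (251,261), its nose at (295,235) and no window, so the window faces left or down. The tweezers lie left of it. The jig crop shows plate corners at side (382,352), (413,389), (484,359), with the end stop far from the robot, and the knob at side (447,274) / scene (197,289).

```bash
cat >> h.py <<'E'
MY=0.1875
def frame(yaw): 
    return np.array([np.cos(yaw),np.sin(yaw),0]),np.array([-np.sin(yaw),np.cos(yaw),0]),np.array([0,0,1.])
def delta(Rt,pt):
    s=r.sense();R0=R(s['tcp_rot']);p=np.array(s['eef_pos'])
    d=R0.T@(np.array(pt)-p)/1000;w=Ro.from_matrix(R0.T@Rt).as_rotvec()
    print('pos',p.round(1),'delta',d.round(4).tolist(),'rot',w.round(4).tolist(),'deg',np.degrees(np.linalg.norm(w)).round(1))
def lean(yaw,a,Xsign=-1):  # tool y across, leaning back by a (rad); tool x toward robot
    X,Y,Z=frame(yaw); z=np.sin(a)*X-np.cos(a)*Z; y=-Xsign*-1*Y if 0 else Y
    x=np.cross(y,z); return np.c_[x,y,z]
E
python3 - <<'E'
from h import *
s=grab('side');c=grab('scene')
for p in((381.8,351.7),(413.5,388.7),(484.2,359.1)): print('side',onz(s,*p,12).round(1))
for p in((198.2,265),(241.2,279.2),(205,344.2),(159.2,327.5)): print('scene',onz(c,*p,12).round(1))
print('knob',tri(s,(446.7,274.5),c,(197.5,288.7)))
for p in((251,261.5),(295.6,235.6)):print('probe',onz(s,*p,17).round(1))
X,Y,Z=frame(MY)
x=np.cos(.61)*Y-np.sin(.61)*Z; z=-np.sin(.61)*Y-np.cos(.61)*Z
delta(np.c_[x,np.cross(z,x),z],[544,381,146])
print(lean(MY,.6),R(r.sense()['tcp_rot']))
E
```

```text
side [ 538.8 -172.2   12. ]
side [ 522.3 -279.9   12. ]
side [ 690.4 -310.4   12. ]
scene [ 523.2 -271.5   12. ]
scene [ 542.8 -160.2   12. ]
scene [ 714.4 -189.7   12. ]
scene [ 695.3 -299.3   12. ]
knob (array([ 672.4882673 , -194.14083332,  163.83840103]), np.float64(5.878327621440679))
probe [481.8 240.1  17. ]
probe [633.7 266.6  17. ]
pos [222.3 584.  231.1] delta [-0.3728, -0.0752, 0.0851] rot [0.3103, -0.5554, 0.9867] deg 67.3
[[-0.81087022 -0.1864033   0.55474616]
 [-0.15384528  0.98247331  0.10525122]
 [-0.56464247  0.         -0.82533561]] [[-9.34551233e-01  3.55828575e-01 -1.34388526e-04]
 [ 3.55828600e-01  9.34551179e-01 -3.18366012e-04]
 [ 1.23092315e-05 -3.45348630e-04 -9.99999940e-01]]
```

send_rows --targets '[-0.373,-0.075,0.085,0.31,-0.555,0.987,1,-0.373,-0.075,0.085,0.31,-0.555,0.987,1,-0.373,-0.075,0.085,0.31,-0.555,0.987,1,-0.373,-0.075,0.085,0.31,-0.555,0.987,1,-0.373,-0.075,0.085,0.31,-0.555,0.987,1,-0.373,-0.075,0.085,0.31,-0.555,0.987,1,-0.373,-0.075,0.085,0.31,-0.555,0.987,1,-0.373,-0.075,0.085,0.31,-0.555,0.987,1,-0.373,-0.075,0.085,0.31,-0.555,0.987,1,-0.373,-0.075,0.085,0.31,-0.555,0.987,1,-0.373,-0.075,0.085,0.31,-0.555,0.987,1,-0.373,-0.075,0.085,0.31,-0.555,0.987,1]'

```text
clock: 1.35
eef_pos: [544.4, 380.7, 145.1]
tcp_rot: [-3.14, 0.609, 1.758]
contact_force: [-1.3, -0.9, 0.4]
opening: 0.999
grasp_force: 0.0
```

Run:
```python
from h import *
w=grab('wrist','w1.png');s=r.sense();print(s['clock'],s['eef_pos'],s['tcp_rot'],s['qpos'],s['contact_force'],w['xyz'])
```

```text
1.4 [543.90783788 381.43881892 145.97917974] [-3.14060195  0.60848825  1.75921835] [ 0.84474584  0.70563821  1.39241036 -0.4724401   1.45983818  0.81069356] [-0.28514941 -0.66478485  0.65962103] [518.52738454 520.34096953 219.14980762]
```

View pics/w1.png

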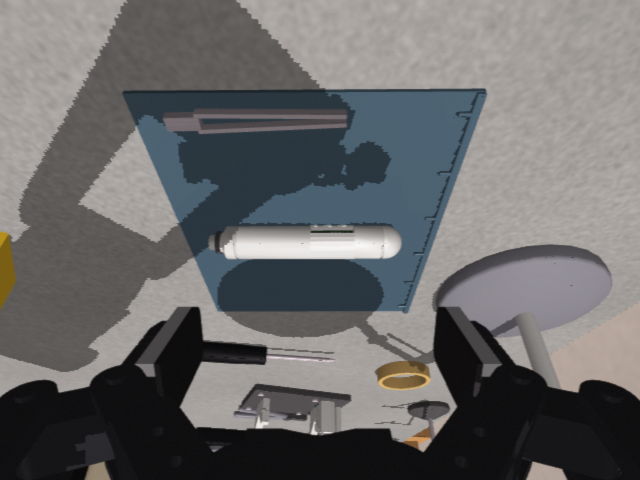

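The wrist picture shows the probe at (225–400, 242), nose right, and tweezers at the top (this view is from the left). Something like the window sits at (311–355, 226–247), near the tube's left-lower edge. I will check it by colour.

Run:
```python
from h import *
w=grab('wrist')
im=w['color']
for v in range(220,264,1): print(v,*[tuple(int(t) for t in im[v,u]) for u in(280,332)])
# axis measured: tail/nose ends
b=(im.min(2)>110).astype(np.uint8);b[:215]=0;b[265:]=0;b[:,:195]=0;b[:,415:]=0
k,l,st,ce=cv2.connectedComponentsWithStats(b);i=1+np.argmax(st[1:,4]);print(st[i])
```

```text
220 (113, 97, 74) (113, 96, 75)
221 (114, 97, 75) (113, 97, 76)
222 (114, 97, 75) (113, 97, 74)
223 (108, 93, 71) (108, 93, 72)
224 (69, 59, 45) (75, 66, 53)
225 (65, 58, 48) (90, 86, 81)
226 (80, 81, 81) (114, 116, 118)
227 (88, 89, 91) (126, 128, 131)
228 (97, 98, 100) (130, 133, 136)
229 (107, 110, 113) (129, 132, 134)
230 (118, 118, 121) (96, 103, 100)
231 (127, 128, 132) (43, 52, 43)
232 (134, 137, 141) (75, 82, 82)
233 (139, 142, 146) (148, 152, 156)
234 (147, 150, 152) (155, 159, 164)
235 (154, 157, 160) (155, 157, 163)
236 (161, 164, 167) (160, 163, 168)
237 (171, 173, 176) (188, 191, 194)
238 (181, 183, 188) (194, 195, 200)
239 (191, 193, 197) (191, 193, 198)
240 (200, 203, 206) (194, 196, 201)
241 (208, 211, 215) (220, 222, 226)
242 (216, 218, 222) (234, 236, 238)
243 (222, 224, 227) (235, 237, 239)
244 (227, 230, 231) (234, 236, 238)
245 (229, 231, 232) (236, 238, 240)
246 (229, 231, 233) (240, 242, 244)
247 (230, 232, 234) (241, 243, 245)
248 (232, 233, 236) (240, 242, 244)
249 (233, 234, 237) (239, 241, 243)
250 (231, 233, 235) (235, 237, 239)
251 (230, 232, 234) (229, 231, 233)
252 (229, 231, 233) (227, 228, 230)
253 (227, 229, 231) (227, 229, 232)
254 (225, 228, 230) (225, 227, 229)
255 (224, 226, 229) (224, 226, 229)
256 (218, 221, 225) (221, 224, 227)
257 (210, 214, 217) (212, 215, 218)
258 (181, 184, 188) (195, 196, 200)
259 (84, 78, 72) (89, 82, 78)
260 (64, 54, 43) (63, 53, 40)
261 (63, 55, 42) (63, 53, 41)
262 (63, 54, 41) (63, 53, 41)
263 (63, 53, 42) (64, 54, 42)
[ 220  229  182   30 4906]
```

Run:
```python
from h import *
w=grab('wrist');s=grab('side')
T,et=tri(w,(209,242),s,(250.5,262)); N,en=tri(w,(402,242),s,(296.5,235)); print(T,et,N,en,np.linalg.norm(N-T),np.arctan2(*(N-T)[1::-1]))
t=onz(w,209,242,17);n=onz(w,402,242,17);print(t,n,np.linalg.norm(n-t),np.arctan2(*(n-t)[1::-1]))
for z,uv in ((3,(124,92)),(3,(485,90)),(3,(406,311)),(3,(218,310))): print(onz(w,*uv,z))
X,Y,Z=frame(MY); M=(t+n)/2;M[2]=0
print('M',M, 'lat/x rel lens',(M[:2]-[580,248.7])@X[:2],(M[:2]-[580,248.7])@Y[:2])
Rt=lean(MY,.61)
delta(Rt,M-160*X+10*Y+150*Z)
delta(Rt,M-35*X+10*Y+60*Z)
print(Rt.T@((125*X-90*Z)))
```

```text
[478.24122944 240.545603    15.82409045] 4.211088999887942 [638.76212597 270.42080329  14.30773842] 0.9822680950527022 163.2843689387884 0.18400877152847955
[476.63333892 243.47230467  17.        ] [636.62000324 274.07190289  17.        ] 162.88667278437777 0.18898107308714493
[426.94336066 367.3568649    3.        ]
[641.12575938 409.63093053   3.        ]
[695.66496238 132.65101686   3.        ]
[480.87012722  94.0260647    3.        ]
M [556.62667108 258.77210378   0.        ] lat/x rel lens -21.08619854895401 14.252438738363164
pos [543.5 382.3 147.2] delta [-0.0949, -0.1703, 0.0624] rot [-0.8969, -0.001, -1.2875] deg 89.9
pos [543.5 382.3 147.2] delta [-0.0436, -0.0454, 0.1365] rot [-0.8969, -0.001, -1.2875] deg 89.9
[-5.08979308e+01  3.55271368e-15  1.45376754e+02]
```

send_rows --targets '[-0.095,-0.17,0.062,-0.897,0,-1.287,-1,-0.095,-0.17,0.062,-0.897,0,-1.287,-1,-0.095,-0.17,0.062,-0.897,0,-1.287,-1,-0.095,-0.17,0.062,-0.897,0,-1.287,-1,-0.095,-0.17,0.062,-0.897,0,-1.287,-1,-0.095,-0.17,0.062,-0.897,0,-1.287,-1,-0.095,-0.17,0.062,-0.897,0,-1.287,-1,-0.095,-0.17,0.062,-0.897,0,-1.287,-1,-0.095,-0.17,0.062,-0.897,0,-1.287,-1,-0.095,-0.17,0.062,-0.897,0,-1.287,-1,-0.095,-0.17,0.062,-0.897,0,-1.287,-1,-0.095,-0.17,0.062,-0.897,0,-1.287,-1]'

```text
clock: 2.55
eef_pos: [397.0, 239.2, 150.6]
tcp_rot: [3.141, 0.611, -3.016]
contact_force: [0.4, 0.5, 0.4]
opening: -0.004
grasp_force: 0.0
```

Run:
```python
from h import *
X,Y,Z=frame(MY); M=np.array([557.5,258.2,0])
Rt=lean(MY,.61)
print(r.sense()['qpos'],r.sense()['contact_force'])
delta(Rt,M-35*X+10*Y+48*Z)
```

```text
[ 0.80988579  0.07485275  2.41756599 -1.19882881  0.39912498  0.18868035] [0.38101179 0.49196601 0.40690945]
pos [397.  239.2 150.6] delta [-0.0444, 0.0065, 0.1563] rot [-0.035, 0.0005, -0.0508] deg 3.5
```

send_rows --targets '[-0.044,0.0065,0.156,-0.035,0,-0.05,-1,-0.044,0.0065,0.156,-0.035,0,-0.05,-1,-0.044,0.0065,0.156,-0.035,0,-0.05,-1,-0.044,0.0065,0.156,-0.035,0,-0.05,-1,-0.044,0.0065,0.156,-0.035,0,-0.05,-1,-0.044,0.0065,0.156,-0.035,0,-0.05,-1,-0.044,0.0065,0.156,-0.035,0,-0.05,-1]'

```text
clock: 3.13
eef_pos: [531.3, 267.9, 79.1]
tcp_rot: [-3.132, 0.545, -2.964]
contact_force: [0.3, -0.1, -0.3]
opening: 0.004
grasp_force: 0.0
```

Run:
```python
from h import *
X,Y,Z=frame(MY); M=np.array([557.5,258.2,0])
Rt=lean(MY,.61);s=r.sense()
print(s['qpos'],s['contact_force'])
delta(Rt,M-35*X+10*Y+48*Z)
print((Rt.T@Z).round(3),(Rt.T@Y).round(3))
w=grab('wrist','w2.png')
```

```text
[ 0.58899341  0.38436883  2.19069584 -1.2949109   0.22607019  0.07486747] [ 0.31547178 -0.06323392 -0.31350607]
pos [531.3 267.9  79.1] delta [0.0255, -0.0043, 0.021] rot [-0.0145, -0.065, -0.0078] deg 3.8
[-0.573  0.    -0.82 ] [-0.  1.  0.]
```

View pics/w2.png

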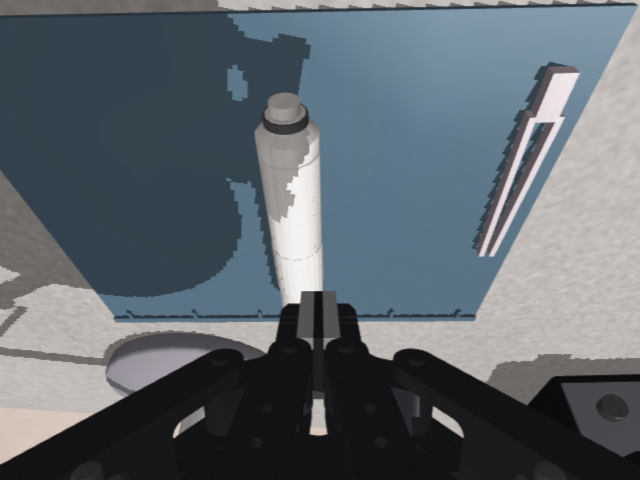

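The wrist picture shows the probe with tail (285,103) and barrel to (300,300), and the shut fingertips at (318,300) just left of the axis. Joint 4 is at its limit, so I will lean less (0.5 rad).

Run:
```python
from h import *
X,Y,Z=frame(MY); M=np.array([557.5,258.2,0])
Rt=lean(MY,.5)
delta(Rt,M-42*X+9*Y+44*Z)
```

```text
pos [530.5 267.6  79.5] delta [0.0331, -0.0052, 0.0215] rot [-0.0141, 0.0451, -0.0084] deg 2.7
```

send_rows --targets '[0.033,-0.005,0.0215,-0.014,0.045,-0.008,-1,0.033,-0.005,0.0215,-0.014,0.045,-0.008,-1,0.033,-0.005,0.0215,-0.014,0.045,-0.008,-1,0.033,-0.005,0.0215,-0.014,0.045,-0.008,-1]'

```text
clock: 3.52
eef_pos: [517.0, 261.1, 50.1]
tcp_rot: [-3.141, 0.493, -2.955]
contact_force: [-0.1, 0.4, 0.1]
opening: 0.003
grasp_force: 0.0
```

Run:
```python
from h import *
X,Y,Z=frame(MY); M=np.array([557.5,258.2,0])
Rt=lean(MY,.5);s=r.sense()
print(s['qpos'],s['tcp_rot'],s['contact_force'],s['wrist_torque'])
delta(Rt,M-42*X+9*Y+44*Z)
R0=R(s['tcp_rot']);print((R0.T@Z).round(3),(R0.T@Y).round(3))
```

```text
[ 0.57051968  0.42539348  2.20341772 -1.29514778  0.18603606  0.06156223] [-3.14062727  0.49272724 -2.95478723] [-0.07305101  0.41395314  0.11429397] [-0.08014551  0.20113784  0.03983829]
pos [517.  261.1  50.1] delta [0.0054, -0.0014, 0.0041] rot [-0.0013, -0.0073, -0.0006] deg 0.4
[-0.473 -0.001 -0.881] [ 0.001  1.    -0.001]
```

Run:
```python
from h import *
X,Y,Z=frame(MY+.04); M=np.array([557.5,258.2,0])
Rt=lean(MY+.04,.44)
delta(Rt,M-42*X+9*Y+40*Z)
```

```text
pos [517.  261.1  50.1] delta [0.0075, -0.0031, 0.0074] rot [-0.0193, 0.0527, -0.0364] deg 3.8
```

send_rows --targets '[0.0075,-0.003,0.0074,-0.019,0.053,-0.036,-1,0.0075,-0.003,0.0074,-0.019,0.053,-0.036,-1,0.0075,-0.003,0.0074,-0.019,0.053,-0.036,-1]'

```text
clock: 3.77
eef_pos: [515.2, 257.9, 40.2]
tcp_rot: [3.141, 0.439, -2.913]
contact_force: [1.4, -0.4, -0.3]
opening: 0.003
grasp_force: 0.0
```

Run:
```python
from h import *
X,Y,Z=frame(MY); M=np.array([557.5,258.2,0])
s=r.sense()
print(s['qpos'],s['eef_pos'],s['tcp_rot'],s['contact_force'],s['wrist_torque'])
R0=R(s['tcp_rot']);print((R0.T@Z).round(3),(R0.T@Y).round(3), (R0.T@X).round(3))
```

```text
[ 0.53858602  0.438095    2.18374852 -0.92412772  0.162969   -0.37052209] [515.24451385 257.91642129  40.2275764 ] [ 3.14109228  0.43942318 -2.91347327] [ 1.36628685 -0.38359245 -0.3137949 ] [-0.01223336  0.15072289 -0.04040031]
[-0.425  0.    -0.905] [-0.037  0.999  0.018] [-0.904 -0.041  0.425]
```

send_rows --targets '[0.0006,0,0.0014,0,0,0,-1,0.0013,0,0.0027,0,0,0,-1,0.0013,0,0.0027,0,0,0,-1,0.0013,0,0.0027,0,0,0,-1]'

```text
clock: 4.1
eef_pos: [514.6, 257.4, 36.2]
tcp_rot: [-3.141, 0.439, -2.914]
contact_force: [-0.4, 0.6, -0.4]
opening: -0.001
grasp_force: 0.0
```

send_rows --targets '[0.0004,0,0.0009,0,0,0,-1,0.0004,0,0.0009,0,0,0,-1,0.0004,0,0.0009,0,0,0,-1]'

```text
clock: 4.35
eef_pos: [514.6, 257.3, 34.8]
tcp_rot: [-3.142, 0.438, -2.915]
contact_force: [0.1, -0.1, 0.3]
opening: -0.005
grasp_force: 0.0
```

send_rows --targets '[0.0004,0,0.0009,0,0,0,-1,0.0004,0,0.0009,0,0,0,-1,0.0004,0,0.0009,0,0,0,-1]'

```text
clock: 4.6
eef_pos: [514.8, 257.3, 33.9]
tcp_rot: [3.141, 0.438, -2.915]
contact_force: [-0.5, -0.1, 2.2]
opening: -0.001
grasp_force: 1.0
```

send_rows --targets '[0.0004,0,0.0009,0,0,0,-1,0.0004,0,0.0009,0,0,0,-1,0.0004,0,0.0009,0,0,0,-1]'

```text
clock: 4.85
eef_pos: [514.9, 257.5, 33.3]
tcp_rot: [3.141, 0.439, -2.915]
contact_force: [-3.6, -0.9, 8.0]
opening: -0.005
grasp_force: 4.3
```

send_rows --targets '[0.0001,-0.0025,0,0,0,0,-1,0.0002,-0.005,-0.0001,0,0,0,-1,0.0003,-0.0075,-0.0001,0,0,0,-1,0.0004,-0.01,-0.0002,0,0,0,-1,0.0005,-0.0125,-0.0002,0,0,0,-1,0.0006,-0.015,-0.0003,0,0,0,-1,0.0007,-0.0175,-0.0003,0,0,0,-1,0.0007,-0.02,-0.0004,0,0,0,-1,0.0008,-0.0225,-0.0004,0,0,0,-1,0.0009,-0.025,-0.0005,0,0,0,-1,0.001,-0.0275,-0.0005,0,0,0,-1,0.0011,-0.03,-0.0005,0,0,0,-1]'

```text
clock: 5.85
eef_pos: [520.7, 227.8, 33.2]
tcp_rot: [3.141, 0.439, -2.915]
contact_force: [0.6, -0.9, 3.6]
opening: 0.002
grasp_force: 1.5
```

Run:
```python
from h import *
s=r.sense();print(s['eef_pos'],s['contact_force'],s['tcp_rot'])
f=grab('side');w=grab('wrist')
a=cv2.resize(f['color'][215:300,230:330],(400,340),interpolation=cv2.INTER_CUBIC)
b=w['color'][80:360,180:460]
c=np.zeros((340,690,3),np.uint8);c[:,:400]=a;c[:280,405:685]=b;cv2.imwrite('pics/c3.png',c)
```

```text
[520.68284137 227.76963776  33.18166109] [ 0.64232453 -0.9182772   3.64322001] [ 3.1412911   0.43872566 -2.91499943]
```

View pics/c3.png

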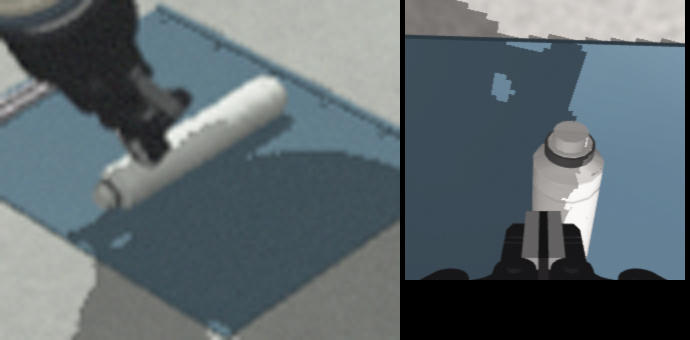

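The side crop shows the probe rolled right, with the fingers on the rear half and no green yet. The wrist crop shows the tips right of the axis. I will back off left/up and measure the window by colour.

Run:
```python
from h import *
s=r.sense();R0=R(s['tcp_rot']);f=cams.grab_frame('wrist')
X,Y,Z=frame(MY);P=np.array([557.5,258.2,17])-15*Y
for d in((0,50,-110),(0,80,-110),(0,110,-80),(30,80,-140),(-20,80,-140)):
    sh=R0@np.array(d,float);g=dict(f);g['xyz']=np.array(f['xyz'])+sh
    print(d,(s['eef_pos']+sh).round(0),g['xyz'].round(0),[proj(g,P+a*X+14*Z).round(0).tolist() for a in(-80,4,40,80)])
```

```text
(0, 50, -110) [464. 266. 133.] [340. 236. 230.] [[252.0, 185.0], [261.0, 278.0], [263.0, 308.0], [266.0, 337.0]]
(0, 80, -110) [457. 295. 133.] [333. 266. 230.] [[203.0, 185.0], [220.0, 278.0], [226.0, 308.0], [231.0, 337.0]]
(0, 110, -80) [463. 327. 105.] [339. 298. 203.] [[131.0, 194.0], [165.0, 296.0], [176.0, 327.0], [186.0, 357.0]]
(30, 80, -140) [418. 286. 147.] [294. 257. 244.] [[218.0, 220.0], [231.0, 297.0], [236.0, 323.0], [240.0, 348.0]]
(-20, 80, -140) [462. 296. 168.] [338. 267. 266.] [[213.0, 147.0], [227.0, 241.0], [232.0, 271.0], [237.0, 301.0]]
```

send_rows --targets '[-0.004,0,-0.02,0,0,0,-1,-0.01,0.02,-0.05,0,0,0,-1,-0.02,0.05,-0.08,0,0,0,-1,-0.02,0.08,-0.11,0,0,0,-1,-0.02,0.08,-0.14,0,0,0,-1,-0.02,0.08,-0.14,0,0,0,-1,-0.02,0.08,-0.14,0,0,0,-1]'

```text
clock: 6.58
eef_pos: [462.0, 297.8, 170.2]
tcp_rot: [3.14, 0.441, -2.914]
contact_force: [0.6, 0.4, 0.5]
opening: -0.0
grasp_force: 0.0
```

```bash
cat >> h.py <<'E'
def silh(w,box):
    "white tube mask in box (u0,v0,u1,v1): per-row left/right limits"
    u0,v0,u1,v1=box;im=w['color'].astype(int)
    b=((im[...,0]-im[...,2])<14).astype(np.uint8)   # not bluish mat
    m=np.zeros_like(b);m[v0:v1,u0:u1]=b[v0:v1,u0:u1]
    k,l,st,ce=cv2.connectedComponentsWithStats(m);i=1+np.argmax(st[1:,4])
    return l==i,st[i]
E
python3 - <<'E'
from h import *
s=r.sense();print(s['clock'],s['eef_pos'],s['qpos'],s['contact_force'])
w=grab('wrist','w4.png');X,Y,Z=frame(MY);P=np.array([557.5,258.2,17])-15*Y
print([proj(w,P+a*X).round(0).tolist() for a in(-80,4,40,80)])
m,st=silh(w,(160,120,300,330));print(st)
im=w['color'].astype(int)
for v in range(st[1],st[1]+st[3],6):
    us=np.where(m[v])[0];g=im[v,us[0]:us[-1]+1]
    dk=us[0]+np.where((g[:,1]<110)&(g[:,1]>=g[:,2]))[0]
    print(v,us[0],us[-1],'green',(dk.min(),dk.max(),len(dk)) if len(dk) else '')
E
```

```text
6.5833 [461.95757087 297.78047272 170.15479919] [ 0.68708737  0.15474745  2.15229785 -0.42696025  0.47023832 -0.76507233] [0.59958042 0.39366834 0.4994138 ]
[[214.0, 135.0], [228.0, 227.0], [233.0, 258.0], [237.0, 287.0]]
[ 197  130   55  162 5464]
130 211 218 green (np.int64(211), np.int64(218), 8)
136 204 224 green (np.int64(204), np.int64(224), 3)
142 201 229 green (np.int64(201), np.int64(229), 2)
148 201 234 green (np.int64(201), np.int64(234), 4)
154 197 236 green (np.int64(197), np.int64(197), 1)
160 197 237 green (np.int64(197), np.int64(198), 2)
166 199 238 green (np.int64(199), np.int64(199), 1)
172 200 238 green (np.int64(200), np.int64(200), 1)
178 201 239 green (np.int64(201), np.int64(201), 1)
184 202 240 green (np.int64(202), np.int64(202), 1)
190 203 240 green (np.int64(203), np.int64(203), 1)
196 204 241 green (np.int64(204), np.int64(205), 2)
202 206 242 green (np.int64(206), np.int64(206), 1)
208 207 242 green (np.int64(207), np.int64(207), 1)
214 208 243 green (np.int64(208), np.int64(208), 1)
220 209 244 green (np.int64(209), np.int64(210), 2)
226 210 245 green (np.int64(210), np.int64(211), 2)
232 211 246 green (np.int64(211), np.int64(212), 2)
238 212 246 green (np.int64(212), np.int64(244), 11)
244 214 247 green (np.int64(214), np.int64(244), 9)
250 215 248 green (np.int64(215), np.int64(245), 10)
256 216 249 green (np.int64(216), np.int64(243), 9)
262 217 249 green (np.int64(217), np.int64(217), 1)
268 219 250 green (np.int64(219), np.int64(219), 1)
274 220 250 green 
280 221 250 green 
286 224 247 green
```

```bash
cat >> h.py <<'E'
def phi(w,P,X,Y,u,v,r0=14.):
    "angle from up (left +) about axis point of surface seen at pixel; also hit x along axis"
    o,d=ray(w,u,v);X=np.asarray(X);Z=np.array([0,0,1.])
    a=np.array([(o-P)@Y,(o-P)@Z]);b=np.array([d@Y,d@Z])
    A=b@b;B=a@b;C=a@a-r0*r0;D=B*B-A*C
    if D<0: return None
    t=(-B-np.sqrt(D))/A;q=a+t*b;return np.degrees(np.arctan2(q[0],q[1])).round(0),((o+t*d-P)@X).round(1)
E
python3 - <<'E'
from h import *
w=grab('wrist');im=w['color'].astype(int);X,Y,Z=frame(MY)
for v in(236,244,250,256): print(v,[tuple(im[v,u]) for u in range(208,254)] if v==250 else '')
# axis from silhouette mid at rows, z=17
pts=np.array([onz(w,a,v,17) for v,a in((172,219),(202,224),(226,227.5),(250,231.5),(268,234.5))]);print(pts.round(1))
yw=np.arctan2(*(pts[-1]-pts[0])[1::-1]);print('yaw',yw)
P=np.array([557.5,258.2,17]);l=(pts-P)@Y;print('lat',l)
P=P+l.mean()*Y
for u in range(211,250,3): print(u,phi(w,P,X,Y,u,250))
for v in range(226,266,3):
  print(v,[(u,int(im[v,u,1])) for u in range(228,250) if im[v,u,1]>im[v,u,2]+8], phi(w,P,X,Y,235,v))
E
```

```text
236 
244 
250 [(np.int64(113), np.int64(98), np.int64(76)), (np.int64(113), np.int64(98), np.int64(76)), (np.int64(112), np.int64(97), np.int64(76)), (np.int64(110), np.int64(95), np.int64(74)), (np.int64(93), np.int64(81), np.int64(63)), (np.int64(73), np.int64(64), np.int64(49)), (np.int64(65), np.int64(57), np.int64(45)), (np.int64(73), np.int64(68), np.int64(59)), (np.int64(106), np.int64(105), np.int64(104)), (np.int64(121), np.int64(123), np.int64(127)), (np.int64(124), np.int64(125), np.int64(129)), (np.int64(130), np.int64(133), np.int64(136)), (np.int64(159), np.int64(163), np.int64(166)), (np.int64(190), np.int64(192), np.int64(196)), (np.int64(201), np.int64(204), np.int64(208)), (np.int64(206), np.int64(209), np.int64(213)), (np.int64(209), np.int64(212), np.int64(215)), (np.int64(213), np.int64(216), np.int64(219)), (np.int64(218), np.int64(221), np.int64(224)), (np.int64(220), np.int64(223), np.int64(226)), (np.int64(222), np.int64(226), np.int64(228)), (np.int64(223), np.int64(226), np.int64(228)), (np.int64(223), np.int64(226), np.int64(228)), (np.int64(222), np.int64
[... 2436 characters left out ...]
 112), (244, 104), (245, 62), (246, 108)] (np.float64(29.0), np.float64(12.1))
250 [(235, 113), (236, 47), (237, 53), (238, 64), (239, 65), (240, 66), (241, 85), (244, 101), (245, 48), (246, 65)] (np.float64(27.0), np.float64(15.4))
253 [(237, 38), (238, 56), (239, 48), (240, 33), (244, 115), (245, 87), (246, 68)] (np.float64(26.0), np.float64(18.7))
256 [(237, 59), (238, 61), (239, 44), (243, 66), (244, 77), (245, 69), (246, 65), (247, 127)] (np.float64(24.0), np.float64(22.1))
259 [(237, 82), (238, 65), (239, 63), (240, 59), (241, 53), (242, 62)] (np.float64(23.0), np.float64(25.5))
262 [(237, 104), (238, 65)] (np.float64(21.0), np.float64(29.0))
265 [] (np.float64(20.0), np.float64(32.5))
```

Green board visible at (236–246, 238–262): the window spans 27°–77°, centred about 52° left. I roll right another 52° (25–26 mm at the tip).

Run:
```python
from h import *
X,Y,Z=frame(MY); M=np.array([560.5,242.6,0])
Rt=lean(MY+.04,.44)
delta(Rt,M-50*X+6*Y+60*Z)
delta(Rt,M-42*X+6*Y+36*Z)
```

```text
pos [461.5 295.9 167.4] delta [0.014, -0.0662, 0.112] rot [-0.0008, -0.0031, -0.0003] deg 0.2
pos [461.5 295.9 167.4] delta [0.0169, -0.0665, 0.1371] rot [-0.0008, -0.0031, -0.0003] deg 0.2
```

send_rows --targets '[0.012,-0.066,0.06,0,0,0,-1,0.014,-0.066,0.112,0,0,0,-1,0.014,-0.066,0.112,0,0,0,-1,0.014,-0.066,0.112,0,0,0,-1,0.017,-0.0665,0.137,0,0,0,-1,0.017,-0.0665,0.137,0,0,0,-1,0.017,-0.0665,0.137,0,0,0,-1]'

```text
clock: 7.27
eef_pos: [517.5, 239.4, 33.5]
tcp_rot: [-3.141, 0.433, -2.916]
contact_force: [-0.7, 0.1, 6.1]
opening: -0.001
grasp_force: 2.7
```

send_rows --targets '[0.0004,0,0.0009,0,0,0,-1,0.0006,0,0.0014,0,0,0,-1,0.0006,0,0.0014,0,0,0,-1]'

```text
clock: 7.52
eef_pos: [517.7, 239.8, 33.4]
tcp_rot: [-3.141, 0.435, -2.916]
contact_force: [-4.3, -1.1, 9.9]
opening: -0.002
grasp_force: 5.0
```

send_rows --targets '[0.0001,-0.0025,0,0,0,0,-1,0.0002,-0.005,-0.0001,0,0,0,-1,0.0003,-0.0075,-0.0001,0,0,0,-1,0.0004,-0.01,-0.0002,0,0,0,-1,0.0005,-0.0125,-0.0002,0,0,0,-1,0.0006,-0.015,-0.0003,0,0,0,-1,0.0007,-0.0175,-0.0003,0,0,0,-1,0.0007,-0.02,-0.0004,0,0,0,-1,0.0008,-0.0225,-0.0004,0,0,0,-1,0.0009,-0.0255,-0.0005,0,0,0,-1,0.0009,-0.0255,-0.0005,0,0,0,-1]'

```text
clock: 8.43
eef_pos: [522.8, 214.9, 34.2]
tcp_rot: [-3.141, 0.436, -2.916]
contact_force: [-0.1, -0.5, -0.3]
opening: -0.004
grasp_force: 0.0
```

send_rows --targets '[-0.004,0,-0.02,0,0,0,-1,-0.01,0.02,-0.05,0,0,0,-1,-0.02,0.045,-0.08,0,0,0,-1,-0.02,0.06,-0.11,0,0,0,-1,-0.02,0.06,-0.14,0,0,0,-1,-0.02,0.06,-0.14,0,0,0,-1,-0.02,0.06,-0.14,0,0,0,-1,-0.02,0.06,-0.14,0,0,0,-1]'

```text
clock: 9.1
eef_pos: [469.6, 265.0, 170.0]
tcp_rot: [-3.141, 0.437, -2.915]
contact_force: [0.2, -0.7, -0.1]
opening: 0.003
grasp_force: 0.0
```

```bash
cat > meas.py <<'E'
from h import *
import sys
w=grab('wrist');im=w['color'].astype(int);X,Y,Z=frame(MY)
s=r.sense();print(s['clock'],s['eef_pos'],s['qpos'])
lat0=float(sys.argv[1]);P0=np.array([557.5,258.2,17.])
c=[proj(w,P0+lat0*Y+a*X) for a in(-80,80)];print(c)
box=(int(min(c[0][0],c[1][0])-35),int(c[0][1]-10),int(max(c[0][0],c[1][0])+35),int(c[1][1]+12))
m,st=silh(w,box);print(st)
cs=[]
for v in range(st[1]+25,st[1]+st[3]-18,4):
    us=np.where(m[v])[0];cs.append((v,us[0],us[-1]))
cs=np.array(cs);k=np.polyfit(cs[:,0],cs[:,1:].mean(1),1)
pts=np.array([onz(w,np.polyval(k,v),v,17) for v in cs[:,0]])
print('yaw',np.arctan2(*(pts[-1]-pts[0])[1::-1]));l=((pts-P0)@Y);print('lat',l[0],l.mean(),l[-1])
P=P0+l.mean()*Y
vv=np.where(m.any(1))[0];print('ends x',*[((onz(w,np.polyval(k,v),v,17)-P)@X).round(1) for v in(vv[0],vv[-1])])
g=(im[...,1]>im[...,2]+12)&(im[...,1]>=im[...,0]+8)
q=np.zeros_like(g)
q[box[1]:box[3],box[0]:box[2]]=g[box[1]:box[3],box[0]:box[2]]
for v in range(box[1],box[3],3):
    us=np.where(q[v])[0]
    if len(us): print(v,us[0],us[-1],phi(w,P,X,Y,us[0],v),phi(w,P,X,Y,us[-1],v))
E
python3 meas.py -30
```

```text
9.15 [469.45708946 264.64660826 169.4156909 ] [ 0.61230317  0.13598834  2.17587164 -0.37617379  0.44995198 -0.87637588]
[array([241.97491878, 135.18752333]), array([256.85719497, 287.64406886])]
[ 227  130   48  163 5364]
yaw 0.1933255724178697
lat -28.098068487112826 -27.77365706287391 -27.392280517321332
ends x -83.9 86.3
239 246 250 (np.float64(-19.0), np.float64(4.9)) (np.float64(-5.0), np.float64(4.1))
242 246 251 (np.float64(-21.0), np.float64(8.4)) (np.float64(-3.0), np.float64(7.4))
245 246 260 (np.float64(-22.0), np.float64(11.8)) (np.float64(26.0), np.float64(11.8))
248 247 260 (np.float64(-19.0), np.float64(15.0)) (np.float64(25.0), np.float64(15.1))
251 247 261 (np.float64(-21.0), np.float64(18.5)) (np.float64(28.0), np.float64(18.8))
254 247 261 (np.float64(-22.0), np.float64(22.2)) (np.float64(27.0), np.float64(22.2))
257 248 257 (np.float64(-19.0), np.float64(25.5)) (np.float64(12.0), np.float64(24.7))
260 248 261 (np.float64(-21.0), np.float64(29.2)) (np.float64(25.0), np.float64(29.2))
```

The window now spans −20°…+27° about up, so it is up within a few degrees. Next is the grasp.

Run:
```python
from h import *
X,Y,Z=frame(.19); M=np.array([563.2,231.0,0])
Rt=lean(.19,.45);z=Rt[:,2]
G=M-33*X+7*Z
delta(Rt,G-130*z);delta(Rt,G-55*z);delta(Rt,G)
```

```text
pos [469.5 264.6 169.4] delta [0.0243, -0.0505, 0.0387] rot [0.0148, -0.0137, 0.033] deg 2.2
pos [469.5 264.6 169.4] delta [0.0233, -0.0517, 0.1137] rot [0.0148, -0.0137, 0.033] deg 2.2
pos [469.5 264.6 169.4] delta [0.0226, -0.0525, 0.1687] rot [0.0148, -0.0137, 0.033] deg 2.2
```

send_rows --targets '[0.024,-0.0505,0.039,0.015,-0.014,0.033,0.4,0.024,-0.0505,0.039,0.015,-0.014,0.033,0.4,0.0233,-0.0515,0.08,0.015,-0.014,0.033,0.4,0.0233,-0.0517,0.1137,0.015,-0.014,0.033,0.4,0.0233,-0.0517,0.1137,0.015,-0.014,0.033,0.4,0.0233,-0.0517,0.1137,0.015,-0.014,0.033,0.4]'

```text
clock: 9.65
eef_pos: [506.6, 219.5, 53.5]
tcp_rot: [-3.141, 0.445, -2.952]
contact_force: [-0.7, -0.3, 0.6]
opening: 0.702
grasp_force: 0.0
```

Run:
```python
from h import *
X,Y,Z=frame(.19); M=np.array([563.2,231.0,0])
s=r.sense();print(s['qpos'],s['tcp_rot'],s['opening'])
Rt=lean(.19,.45);z=Rt[:,2]
G=M-33*X+7*Z
delta(Rt,G-25*z);delta(Rt,G)
w=grab('wrist','w5.png');im=w['color'].astype(int)
```

```text
[ 0.48436354  0.38552808  2.23402169 -0.93405456  0.15726409 -0.37558547] [-3.14054507  0.44516196 -2.95157242] 0.7016999920458877
pos [506.6 219.5  53.5] delta [-0.0022, 0.0006, 0.0276] rot [-0.001, -0.0048, 0.0] deg 0.3
pos [506.6 219.5  53.5] delta [-0.0023, 0.0007, 0.0526] rot [-0.001, -0.0048, 0.0] deg 0.3
```

View pics/w5.png

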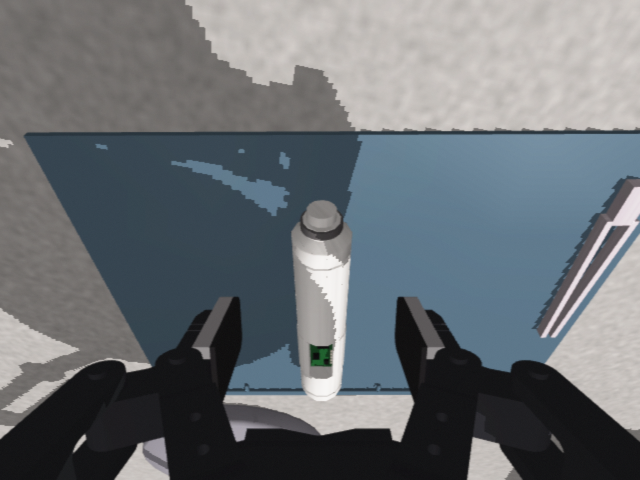

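The probe (tail 320,210; nose 322,395) is centred between the open fingers, with the window facing up at (320,355). I descend and close gently.

send_rows --targets '[-0.002,0.0006,0.02,0,-0.005,0,0.4,-0.002,0.0006,0.04,0,-0.005,0,0.4,-0.0023,0.0007,0.048,0,-0.005,0,0.4,-0.0023,0.0007,0.0525,0,-0.005,0,0.4,-0.0023,0.0007,0.0525,0,-0.005,0,0.4]'

```text
clock: 10.12
eef_pos: [535.1, 227.7, 17.2]
tcp_rot: [-3.138, 0.446, -2.943]
contact_force: [0.1, 0.1, 0.4]
opening: 0.696
grasp_force: 0.0
```

Run:
```python
from h import *
X,Y,Z=frame(.19); M=np.array([563.2,231.0,0])
s=r.sense();print(s['qpos'],s['tcp_rot'],s['contact_force'])
for a in(.45,.40,.37):
  Rt=lean(.19,a);delta(Rt,M-33*X+7*Z)
```

```text
[ 0.47016116  0.49300528  2.183724   -1.29465866  0.12442568 -0.03219403] [-3.13766482  0.44607351 -2.94274235] [0.06551724 0.09910798 0.39372936]
pos [535.1 227.7  17.2] delta [0.0088, -0.002, 0.0071] rot [-0.0001, -0.0039, 0.008] deg 0.5
pos [535.1 227.7  17.2] delta [0.0088, -0.002, 0.0071] rot [-0.0003, 0.0461, 0.008] deg 2.7
pos [535.1 227.7  17.2] delta [0.0088, -0.002, 0.0071] rot [-0.0004, 0.0761, 0.008] deg 4.4
```

Run:
```python
from h import *
X,Y,Z=frame(.19); M=np.array([563.2,231.0,0])
Rt=lean(.19,.39);delta(Rt,M-40*X+7*Z)
```

```text
pos [535.1 227.7  17.2] delta [0.0151, -0.002, 0.0041] rot [-0.0003, 0.0561, 0.008] deg 3.2
```

send_rows --targets '[0.015,-0.002,0.004,0,0.056,0.008,0.4,0.015,-0.002,0.004,0,0.056,0.008,0.4,0.015,-0.002,0.004,0,0.056,0.008,0.4,0.015,-0.002,0.004,0,0.056,0.008,0.4]'

```text
clock: 10.45
eef_pos: [523.3, 223.5, 8.0]
tcp_rot: [3.14, 0.39, -2.954]
contact_force: [-0.8, -0.3, 0.6]
opening: 0.704
grasp_force: 0.0
```

Run:
```python
from h import *
X,Y,Z=frame(.19); M=np.array([563.2,231.0,0])
s=r.sense();print(s['qpos'],s['tcp_rot'],s['contact_force'])
Rt=lean(.19,.39);delta(Rt,M-40*X+7*Z)
```

```text
[ 0.46234323  0.49975797  2.17504916 -0.85389556  0.13540324 -0.46604006] [ 3.13986133  0.39038791 -2.95449906] [-0.79992038 -0.30990428  0.59444919]
pos [523.3 223.5   8. ] delta [-0.0001, -0.0002, 0.0011] rot [0.0006, 0.0004, -0.0027] deg 0.2
```

Good. Close at 25 N.

send_rows --targets '[0,0,0,0,0,0,0,0,0,0,0,0,0,-0.3,0,0,0,0,0,0,-0.5,0,0,0,0,0,0,-0.8,0,0,0,0,0,0,-1,0,0,0,0,0,0,-1,0,0,0,0,0,0,-1,0,0,0,0,0,0,-1]' --grip_force 25

```text
clock: 11.12
eef_pos: [523.7, 223.7, 7.7]
tcp_rot: [3.138, 0.391, -2.958]
contact_force: [-2.9, -2.1, 7.2]
opening: 0.319
grasp_force: 25.1
```

send_rows --targets '[0,0,0,0,0,0,-1,0,0,0,0,0,0,-1,-0.001,0,-0.003,0,0,0,-1,-0.002,0,-0.0065,0,0,0,-1,-0.001,0,-0.013,0,0,0,-1,0.006,0,-0.022,0,0,0,-1,0.006,0,-0.022,0,0,0,-1]' --grip_force 36

```text
clock: 11.7
eef_pos: [508.0, 220.2, 25.4]
tcp_rot: [3.139, 0.389, -2.959]
contact_force: [-0.9, 0.0, -2.5]
opening: 0.312
grasp_force: 35.6
```

send_rows --targets '[0.025,0,-0.02,0,0,0,-1,0.045,0,-0.045,0,0,0,-1,0.06,0,-0.075,0,0,0,-1,0.06,0,-0.11,0,0,0,-1,0.058,0,-0.148,0,0,0,-1,0.058,0,-0.148,0,0,0,-1,0.058,0,-0.148,0,0,0,-1]'

```text
clock: 12.28
eef_pos: [402.6, 201.2, 142.5]
tcp_rot: [3.136, 0.395, -2.96]
contact_force: [0.5, -0.9, -2.1]
opening: 0.309
grasp_force: 36.3
```

Run:
```python
from h import *
s=r.sense();print(s['clock'],s['eef_pos'],s['tcp_rot'],s['qpos'],s['contact_force'],s['grasp_force'])
# view point toward jig: yaw -.175, lean .39, with camera left/behind of jig
J=np.array([619,-232,0.]);yj=-.175;X,Y,Z=frame(yj)
Rt=lean(yj,.39)
R0=R(s['tcp_rot']);w=grab('wrist');Rc=R0.T@R(w['attitude']);tc=R0.T@(w['xyz']-s['eef_pos']);print(tc)
np.savez('cam.npz',Rc=Rc,tc=tc)
for b,l,h in((-220,70,230),(-200,90,230),(-230,-70,230),(-180,-90,250)):
    p=J+b*X+l*Y+h*Z;g=dict(w);g['xyz']=p+Rt@tc;g['attitude']=Ro.from_matrix(Rt@Rc).as_euler('xyz')
    print(b,l,h,p.round(0),[proj(g,J+np.array(q)@np.c_[X,Y,Z].T).round(0).tolist() for q in((-81,-58,12),(-81,58,12),(95,58,12),(95,-58,12),(-52,0,55),(52,0,55),(80,0,74))])
    print([proj(g,p+40*X+q*X+9*Z+y*Y).round(0).tolist() for q,y in((-80,14),(-80,-14),(80,14),(80,-14))])
```

```text
12.2833 [402.56624255 201.18816564 142.48723079] [ 3.13600731  0.39537028 -2.96037853] [ 0.56662376  0.0559146   2.33880622 -0.36671741  0.39996303 -0.8727963 ] [ 0.46006399 -0.91883316 -2.13336786] 36.28058195114136
[  74.3399243    -0.71068837 -142.19463892]
-220 70 230 [ 415. -125.  230.] [[196.0, 237.0], [307.0, 237.0], [309.0, 339.0], [222.0, 339.0], [249.0, 286.0], [259.0, 347.0], [259.0, 375.0]]
[[364.0, 251.0], [276.0, 251.0], [344.0, 461.0], [295.0, 461.0]]
-200 90 230 [ 438. -109.  230.] [[173.0, 221.0], [287.0, 221.0], [294.0, 330.0], [204.0, 330.0], [227.0, 271.0], [240.0, 337.0], [240.0, 366.0]]
[[364.0, 251.0], [276.0, 251.0], [344.0, 461.0], [295.0, 461.0]]
-230 -70 230 [ 380. -261.  230.] [[330.0, 244.0], [439.0, 244.0], [414.0, 344.0], [327.0, 344.0], [387.0, 293.0], [377.0, 352.0], [377.0, 380.0]]
[[364.0, 251.0], [276.0, 251.0], [344.0, 461.0], [295.0, 461.0]]
-180 -90 250 [ 426. -289.  250.] [[350.0, 194.0], [464.0, 194.0], [432.0, 308.0], [343.0, 308.0], [410.0, 243.0], [397.0, 312.0], [396.0, 340.0]]
[[364.0, 251.0], [276.0, 251.0], [344.0, 461.0], [295.0, 461.0]]
```

Run:
```python
from h import *
delta(lean(0.02,.39),[380,70,150]);delta(lean(-.175,.39),[487,-56,250])
```

```text
pos [402.1 200.7 140.8] delta [0.0384, -0.1244, -0.0264] rot [0.0657, 0.002, 0.1494] deg 9.4
pos [402.1 200.7 140.8] delta [-0.076, -0.2674, -0.0878] rot [0.14, 0.0016, 0.3297] deg 20.5
```

send_rows --targets '[0.015,-0.03,-0.008,0.02,0,0.04,-1,0.03,-0.065,-0.018,0.04,0,0.09,-1,0.038,-0.1,-0.026,0.066,0,0.149,-1,0.038,-0.125,-0.026,0.066,0,0.149,-1,0.01,-0.16,-0.042,0.09,0,0.2,-1,-0.015,-0.195,-0.055,0.11,0,0.25,-1,-0.045,-0.23,-0.07,0.13,0,0.3,-1,-0.076,-0.267,-0.088,0.14,0.002,0.33,-1,-0.076,-0.267,-0.088,0.14,0.002,0.33,-1,-0.076,-0.267,-0.088,0.14,0.002,0.33,-1]'

```text
clock: 13.17
eef_pos: [491.2, -59.3, 250.9]
tcp_rot: [-3.138, 0.391, 2.964]
contact_force: [0.1, -0.6, -1.6]
opening: 0.311
grasp_force: 36.5
```

Run:
```python
from h import *
s=r.sense();print(s['clock'],s['eef_pos'],s['tcp_rot'],s['qpos'],s['contact_force'],s['grasp_force'])
w=grab('wrist','w6.png')
cv2.imwrite('pics/w6c.png',w['color'])
```

```text
13.1667 [491.15454238 -59.33000867 250.93764224] [-3.13836518  0.39071275  2.96376659] [-0.10068567 -0.06651965  2.14898672 -0.05244472  0.67036041 -1.45833165] [ 0.07021819 -0.55984615 -1.5620823 ] 36.531742215156555
```

View pics/w6c.png

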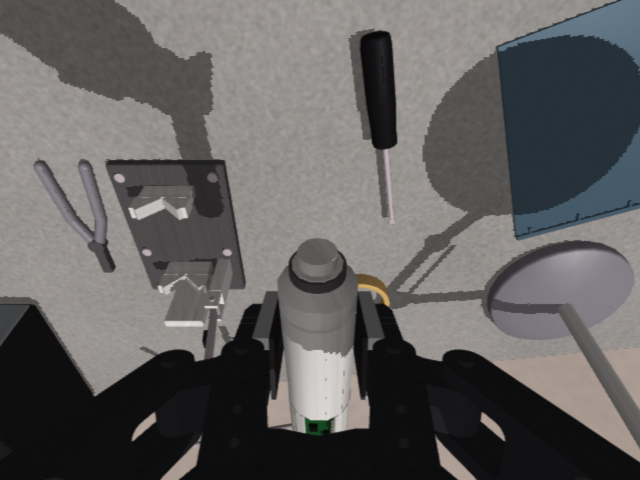

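The wrist picture shows the jig at left: plate corners (108,161), (222,160), (245,289), (152,290), near vee at (162,205), end stop top at (185,323). The probe is in the grip, with tail (318,255) and window (320,425) up.

```bash
cat > jig.py <<'E'
from h import *
def plate(w,guess):
    "subpixel edges of dark plate near guessed corner quad (pixels) -> refined corners"
    g=cv2.GaussianBlur(cv2.cvtColor(w['color'],cv2.COLOR_BGR2GRAY),(3,3),0).astype(float)
    L=[]
    n=len(guess);gc=np.mean(guess,0)
    for i in range(n):
        a,b=np.array(guess[i],float),np.array(guess[(i+1)%n],float);d=(b-a)/np.linalg.norm(b-a);nn=np.array([-d[1],d[0]])
        if nn@(gc-a)>0: nn=-nn   # outward
        pts=[]
        for t in np.linspace(.12,.88,40):
            q=a+t*(b-a);ks=np.arange(-6,6.1,.25)
            pr=cv2.remap(g.astype(np.float32),(q[0]+ks*nn[0]).astype(np.float32)[None],(q[1]+ks*nn[1]).astype(np.float32)[None],cv2.INTER_LINEAR)[0]
            gr=np.gradient(pr);j=np.argmax(gr)
            if gr[j]>2: pts.append(q+ks[j]*nn)
        vx,vy,x0,y0=cv2.fitLine(np.array(pts,np.float32),cv2.DIST_HUBER,0,.01,.01)[:,0];L.append((vx,vy,x0,y0,len(pts)))
    C=[]
    for i in range(n):
        p,q=L[i-1],L[i];s=np.linalg.solve([[p[0],-q[0]],[p[1],-q[1]]],[q[2]-p[2],q[3]-p[3]]);C.append((p[2]+s[0]*p[0],p[3]+s[0]*p[1]))
    return np.array(C)
E
python3 - <<'E'
from jig import *
w=grab('wrist')
for z in (12,):
    C=plate(w,[(108,161),(222,160),(245,289),(152,290)]);print(C.round(1))
    W=np.array([onz(w,*c,z) for c in C]);print(W.round(1))
    e=np.roll(W,-1,0)-W;print('len',np.linalg.norm(e,axis=1).round(1),'ang',np.degrees(np.arctan2(e[:,1],e[:,0])).round(2))
    print('mid near',(W[0]+W[1])/2,'mid far',(W[2]+W[3])/2)
s=grab('side')
C=plate(s,[(381.8,351.7),(413.5,388.7),(484.2,359.1),(452.5,329.5)]);print(C.round(1));print([onz(s,*c,12).round(1).tolist() for c in C])
for uv in((119,178),(212,178),(227,252),(147,252)): print(onz(w,*uv,13).round(1))
print([proj(s,onz(w,*uv,13)).round(1).tolist() for uv in((119,178),(212,178),(227,252),(147,252))])
# bright blobs centroid for the screws in side
g=cv2.cvtColor(s['color'],cv2.COLOR_BGR2GRAY)
b=(g>125).astype(np.uint8);k,l,st,ce=cv2.connectedComponentsWithStats(b)
for i in range(1,k):
    if 375<ce[i][0]<490 and 290<ce[i][1]<400 and st[i,4]<60: print('blob',ce[i].round(1),st[i,4])
E
```

```text
[[102.  164.5]
 [223.7 164.6]
 [246.3 296.3]
 [148.7 284.7]]
[[ 514.3 -275.6   12. ]
 [ 535.2 -160.1   12. ]
 [ 718.3 -192.7   12. ]
 [ 677.2 -304.7   12. ]]
len [117.4 186.  119.4 165.5] ang [  79.74  -10.08 -110.14  169.87]
mid near [ 524.71045307 -217.87210279   12.        ] mid far [ 697.73277925 -248.70597216   12.        ]
[[378.8 351.3]
 [413.8 394.5]
 [493.6 360.1]
 [436.3 328.3]]
[[534.5, -167.7, 12.0], [512.9, -290.3, 12.0], [703.5, -323.5, 12.0], [678.2, -190.8, 12.0]]
[ 530.6 -266.1   13. ]
[ 546.8 -175.9   13. ]
[ 642.2 -192.4   13. ]
[ 626.1 -282.2   13. ]
[[411.6, 381.8], [386.0, 350.7], [425.0, 335.5], [451.9, 364.6]]
blob [440. 333.] 1
blob [441. 335.] 1
blob [444. 337.] 1
blob [442. 338.] 1
blob [389.  350.5] 6
blob [455.9 364. ] 24
blob [415.  381.1] 23
```

Run:
```python
from h import *
w=grab('wrist');g=cv2.cvtColor(w['color'],cv2.COLOR_BGR2GRAY)
for v in range(154,336,3 if 0 else 2):
    if 220<v<254: continue
    print(v,''.join(' .:-=+*#%@'[min(9,int(x)//24)] for x in g[v,98:254:1]))
```

```text
154 ***********************************************************************+++++++++++=-------------------------------+++*********************++++++++******+++*
156 **********************************************++++++++****************+++++*++++++++-------------------------------+***************************++***********
158 *************************++*********************+++*************************+*****++=------------------------------=+***+++**********++++++**********+++++**
160 ***************************************************************************+++****+=------------------------------++**++++++****++++******+****++***********
162 **************************************************************************++++++****=-----------------------------=+**++++*******+++**********+++++++*******
164 ************************************************++++++++****************+***+++++**+=------------------------------=++++++*********++++****+++++++++********
166 **************************************************+++++*********++*****+++++****+++++=------------------------------=+****+++++***
[... 10274 characters left out ...]
======++=---------===++****************+=.              
328 ***************************************+++*********************+=============================-===========+**+-------+*#*++*************++++=.               
330 **************************+*************************************#%%%%%%%%%%%%%#######%%%%%%%###%%%%##*+=++*+=-------*%%%#****************+=.               .
332 *******************************++*******************************#%@@@@@@@@@@@@%@@@@@@@@@@@@%%@@@@@@%%%#++**+=-------+********************+-.               .
334 *****************************************************************#%%%%%%%%%%%%%%%%%%@@@@%%%%%%%%%%%%##%#***+--------++=-=----++******+**+-.               .:
```

Run:
```python
from h import *
w=grab('wrist');s=r.sense();print(s['eef_pos'],s['tcp_rot'],w['xyz'])
g=cv2.cvtColor(w['color'],cv2.COLOR_BGR2GRAY)
for v in range(216,236): print(v,''.join(' .:-=+*#%@'[min(9,int(x)//24)] for x in g[v,120:190]))
X,Y,Z=frame(-.1755)
def T(n,u,v,z,lx,ly):
    p=onz(w,u,v,z);q=p-lx*X-ly*Y;print(n,p.round(1),'origin->',q[:2].round(1))
T('NL',103.2,174.5,12,-81,-58);T('FL',149.8,297.5,12,95,-58)
T('V1L',126,217.5,55,-58,-25);T('V1R',184,217.5,55,-58,25)
T('V2L',154,294,55,46,-25);T('V2R',202,294,55,46,25)
T('SL',162,329.5,74,80,-22);T('SR',201,329.5,74,80,22)
a=onz(w,103.2,174.5,12);b=onz(w,149.8,297.5,12);print(np.arctan2(*(b-a)[1::-1]),np.linalg.norm(b-a))
# held probe: silhouette
im=w['color'].astype(int)
for v in(290,310,330,350,370,390): print(v,''.join(' .:-=+*#%@'[min(9,int(x)//24)] for x in g[v,250:390]))
```

```text
[485.08171687 -55.2631583  246.79263887] [-3.13943769  0.38265069  2.96701642] [365.10673212 -34.60794058 350.69853716]
216 --------===------==+*##%%%%%%%%%%%%%%%%%%##*****++==-----============-
217 ------=====----==+*##%%%%%%%%%%%%%%%%%%%#*+******++==---=============-
218 -----+*##*+====+*#%%%%%%%%%%%%%%%%%%%%%##*=+*******+====+*####*======-
219 -----+#%%%*=+*##%%%%%%%%%%%%%%%%%%%%%##*=--=+*******+=+*##%%%%#+=====-
220 ------*%%%#*##%%%%%%%%%%%%%%%%%%%%###*=-----=+********##%%%%@%#+====--
221 =-----+#%%%##%%%%%%%%%%%%%%%%%%%##*+=--------=+*******#%%%%%%%%*====--
222 +-----+#%%%###%%%%%%%%%%%%%%%%##*+-------------+******#%%%%%%%%#+===--
223 +=-----*%%%%##%%%%%%%%%%%%%%##*=----------------=+****##%%%%%%%#+==---
224 *+-----+#%%%##%%%%%%%%%%%###*=----------------:--=+****#%%%%%%%#*==---
225 *+------#%@%###%%%%%%%%##*+=----------------------=+***##%%%%@%%*=----
226 **=-----*%%%%##%%%%%%##*+=-------------------------=+**#%%%%%%@%#=----
227 **+-----+#%%%##%%%%##*+-------------------------:---=++*#%%%%%%%#=----
228 ***=-----+***+*#%##*=--------------------------:------+*#%##****+=----
229 *
[... 1117 characters left out ...]
10          .::::::::::::::.    .-=====================================================================------.    .::::::::::::::.             
330     ::::::::::::::::.          .-=========================++++====+=================================----:.          .:::::::::::::::.       
350               .......           .-====++++******########*++++*#%%%%%%%%%%%%*+=++++================-=+**=.            ......                 
370                    ..:::..   .-++***+===+++*****######%%%%%%%%%%%%%%%%%%%%%%%%%%%%%%%%%%%%%%%%#####******+-.                                
390                    .:::....=**********+==+++****######%%%%%%%%%%%%%%%%%%%%%%%%%%%%%%%%%%%%%%%%###**++*******+-.   ...
```

Run:
```python
from h import *
w=grab('wrist');s=r.sense();im=w['color'].astype(int);sd=grab('side')
for a,b in(((117.5,187),(389,350.5)),):
    pass
sc=[(117.5,187.3),(209,187.3),(143,261.3),(225.5,261.3)]
k=[onz(w,*p,13) for p in sc];print([proj(sd,p).round(1).tolist() for p in k])
for a,b in((sc[0],(415,381.1)),(sc[2],(455.9,364)),(sc[1],(389,350.5))): print(tri(w,a,sd,b))
Rg=R([3.139,.390,-2.957]);Tg=np.array([523.6,223.6,7.8])
X,Y,Z=frame(.19);M=np.array([563.2,231.,17.])
Mt=Rg.T@(M-Tg);Xt=Rg.T@X;Zt=Rg.T@Z;print('Mt',Mt.round(1),Xt.round(3))
R0=R(s['tcp_rot']);Mn=s['eef_pos']+R0@Mt;Xn=R0@Xt;Zn=R0@Zt;print('M now',Mn.round(1),Xn.round(3))
print('pred tail axis',proj(w,Mn-80*Xn),'win near',proj(w,Mn+4*Xn+13*Zn),'win near surf',proj(w,Mn+4*Xn+14*Zn),'mid left/right',proj(w,Mn-40*Xn+14*Y),proj(w,Mn-40*Xn-14*Y))
print('col 318:',[(v,int(im[v,318].mean())) for v in range(225,300,3)])
g=(im[...,1]>im[...,2]+12)&(im[...,1]>=im[...,0]+8);g[:380]=0;g[:,:280]=0;g[:,360:]=0
vs,us=np.where(g);print('green v',np.percentile(vs,[1,99]),'u',np.percentile(us,[1,99]))
for v in(415,420,425,430):print(v,us[vs==v].min() if (vs==v).any() else '',us[vs==v].max() if (vs==v).any() else '')
```

```text
[[414.2, 381.2], [388.5, 350.3], [456.3, 364.6], [427.9, 334.4]]
(array([ 536.70739232, -268.61713455,   12.52257531]), np.float64(1.3390358413240377))
(array([ 632.54151425, -286.63954566,   14.24588832]), np.float64(0.39250857595914174))
(array([ 552.32117735, -178.6658621 ,   12.1619562 ]), np.float64(0.6048956538507759))
Mt [-40.8  -0.    6.8] [-0.925  0.004  0.38 ]
M now [525.  -62.1 256.2] [ 0.985 -0.17  -0.007]
pred tail axis [319.29655705 253.12179589] win near [320.0077527  421.76950047] win near surf [320.0222959  424.12051928] mid left/right [354.83529925 323.70075783] [285.81205205 340.16181151]
col 318: [(225, 150), (228, 148), (231, 155), (234, 151), (237, 148), (240, 93), (243, 94), (246, 93), (249, 92), (252, 91), (255, 88), (258, 90), (261, 90), (264, 92), (267, 118), (270, 119), (273, 117), (276, 108), (279, 89), (282, 75), (285, 40), (288, 42), (291, 42), (294, 107), (297, 106)]
green v [418. 435.] u [305. 330.]
415  
420 305 330
425 305 330
430 306 330
```

Projected screws triangulate to z≈12–14 mm, which fits the 12 mm plate. The jig origin is about (607.5, −232), yaw −0.178. My present grip (≈44 mm behind the middle) would put the fingers into the near vee, so I'll set the probe down on free bench and regrip nearer the middle.

Run:
```python
from h import *
w=grab('wrist');s=r.sense();print(s['eef_pos'])
for uv in((378,43),(390,228)): print(onz(w,*uv,8).round(0))
c=grab('scene')
for uv in((375,215),(420,190)): print('bin',onz(c,*uv,0).round(0))
Mt=np.array([-40.8,0,6.8]);yaw=-.17
Rt=lean(yaw,.38);M=np.array([430,-95,14.])
T=M-Rt@Mt;print(T)
delta(Rt,T+[0,0,60]);delta(Rt,T+[0,0,5])
```

```text
[485.85926574 -54.97653724 248.17147631]
[451.  -1.   8.]
[640.  -3.   8.]
bin [276. 126.   0.]
bin [162. 238.   0.]
[390.17076885 -88.16304075   5.18136437]
pos [486.1 -55.  248.6] delta [0.1513, -0.049, 0.1365] rot [-0.003, 0.006, -0.0037] deg 0.4
pos [486.1 -55.  248.6] delta [0.172, -0.049, 0.1875] rot [-0.003, 0.006, -0.0037] deg 0.4
```

send_rows --targets '[0.035,-0.012,0.03,0,0,0,-1,0.07,-0.024,0.06,0,0,0,-1,0.105,-0.036,0.09,0,0,0,-1,0.135,-0.045,0.12,0,0,0,-1,0.151,-0.049,0.137,0,0,0,-1,0.151,-0.049,0.137,0,0,0,-1,0.159,-0.049,0.157,0,0,0,-1,0.167,-0.049,0.176,0,0,0,-1,0.171,-0.049,0.186,0,0,0,-1,0.171,-0.049,0.186,0,0,0,-1,0.171,-0.049,0.186,0,0,0,-1]'

```text
clock: 14.53
eef_pos: [398.2, -87.8, 37.1]
tcp_rot: [-3.14, 0.366, 2.967]
contact_force: [1.2, -0.5, -1.6]
opening: 0.315
grasp_force: 36.5
```

Run:
```python
from h import *
s=r.sense();print(s['qpos'],s['contact_force'],s['tcp_rot'])
Rt=lean(-.17,.38);delta(Rt,np.array([390.2,-88.2,5.2]))
```

```text
[-0.23905896  0.28632685  2.48377406  1.28507067  0.02267665 -2.91603363] [ 1.22629135 -0.53456273 -1.63454629] [-3.14029781  0.36571574  2.96702594]
pos [398.2 -87.8  37.1] delta [0.0187, -0.0017, 0.027] rot [-0.003, -0.0143, -0.0042] deg 0.9
```

Run:
```python
from h import *
Rt=lean(-.17,.38)
w=grab('wrist')
delta(Rt,[470,-90,90]);delta(Rt,np.array([500,-88.2,30]))
```

```text
pos [398.2 -88.   36.5] delta [-0.0855, 0.0105, -0.0247] rot [-0.0034, -0.0153, -0.0047] deg 0.9
pos [398.2 -88.   36.5] delta [-0.0914, 0.0176, 0.0418] rot [-0.0034, -0.0153, -0.0047] deg 0.9
```

send_rows --targets '[-0.02,0.002,-0.025,0,0,0,-1,-0.045,0.005,-0.03,0,0,0,-1,-0.07,0.008,-0.027,-0.002,-0.008,-0.002,-1,-0.0855,0.0105,-0.0247,-0.003,-0.015,-0.005,-1,-0.0855,0.0105,-0.0247,-0.003,-0.015,-0.005,-1,-0.0855,0.0105,-0.0247,-0.003,-0.015,-0.005,-1,-0.088,0.013,0,-0.003,-0.015,-0.005,-1,-0.0914,0.0176,0.025,-0.003,-0.015,-0.005,-1,-0.0914,0.0176,0.042,-0.003,-0.015,-0.005,-1,-0.0914,0.0176,0.042,-0.003,-0.015,-0.005,-1]'

```text
clock: 15.42
eef_pos: [500.0, -87.7, 28.9]
tcp_rot: [3.141, 0.379, 2.973]
contact_force: [-0.5, 1.2, -1.7]
opening: 0.314
grasp_force: 36.5
```

Run:
```python
from h import *
s=r.sense();print(s['qpos'],s['contact_force'],s['tcp_rot'])
Rt=lean(-.17,.38);delta(Rt,np.array([500,-88.2,6.7]))
```

```text
[-0.17918554  0.39631982  2.29661951  0.05708258  0.07015778 -1.63743796] [-0.51650635  1.16501854 -1.6896009 ] [3.14145179 0.37862952 2.97284556]
pos [500.  -87.7  28.9] delta [0.0082, -0.0005, 0.0206] rot [0.0006, -0.0014, 0.0012] deg 0.1
```

send_rows --targets '[0.003,0,0.008,0,0,0,-1,0.006,0,0.015,0,0,0,-1,0.008,0,0.0195,0,0,0,-1,0.008,0,0.0195,0,0,0,-1,0.008,0,0.0195,0,0,0,-1]'

```text
clock: 15.83
eef_pos: [499.2, -87.7, 10.1]
tcp_rot: [3.14, 0.38, 2.971]
contact_force: [-0.8, 0.7, -1.7]
opening: 0.311
grasp_force: 36.5
```

send_rows --targets '[0.0004,0,0.0009,0,0,0,-1,0.0008,0,0.0018,0,0,0,-1,0.0008,0,0.0018,0,0,0,-1]'

```text
clock: 16.08
eef_pos: [499.7, -87.9, 8.5]
tcp_rot: [3.14, 0.382, 2.971]
contact_force: [0.2, 0.7, -2.1]
opening: 0.311
grasp_force: 36.5
```

send_rows --targets '[0.0004,0,0.0009,0,0,0,-1,0.0008,0,0.0018,0,0,0,-1,0.0008,0,0.0018,0,0,0,-1]'

```text
clock: 16.33
eef_pos: [499.9, -87.8, 6.7]
tcp_rot: [3.14, 0.382, 2.972]
contact_force: [0.4, -0.2, -2.1]
opening: 0.316
grasp_force: 36.5
```

send_rows --targets '[0.0004,0,0.0009,0,0,0,-1,0.0006,0,0.0014,0,0,0,-1,0.0006,0,0.0014,0,0,0,-1]'

```text
clock: 16.58
eef_pos: [500.1, -87.9, 5.4]
tcp_rot: [3.141, 0.38, 2.972]
contact_force: [-0.7, 0.4, -1.1]
opening: 0.312
grasp_force: 36.5
```

send_rows --targets '[0.0003,0,0.0007,0,0,0,-1,0.0003,0,0.0007,0,0,0,-0.3,0.0003,0,0.0007,0,0,0,-0.1,0.0003,0,0.0007,0,0,0,0.1,0.0003,0,0.0007,0,0,0,0.2,0.0003,0,0.0007,0,0,0,0.2,0.0003,0,-0.02,0,0,0,0.2,0.0003,0,-0.05,0,0,0,0.2,0.0003,0,-0.05,0,0,0,0.2]'

```text
clock: 17.33
eef_pos: [493.1, -79.5, 28.3]
tcp_rot: [3.117, 0.388, 2.972]
contact_force: [0.0, 0.5, 0.2]
opening: 0.602
grasp_force: 0.0
```

Run:
```python
from h import *
w=grab('wrist');s=r.sense();print(s['clock'],s['eef_pos'],s['tcp_rot'],s['qpos'])
X,Y,Z=frame(-.17);M=np.array([499.8,-87.9,5])+lean(-.17,.38)@np.array([-40.8,0,6.8]);print(M)
M[2]=14
print('pred',[proj(w,M+a*X).round(0).tolist() for a in(-80,-60,0,4,80)])
im=w['color'].astype(int);gr=im.mean(2)
for v in range(100,420,16): print(v,''.join(' .:-=+*#%@'[min(9,int(x)//24)] for x in gr[v,240:400:2]))
g=(im[...,1]>im[...,2]+12)&(im[...,1]>=im[...,0]+8);g[:,:280]=0;g[:,360:]=0
vs,us=np.where(g);print('green',np.percentile(vs,[1,99]),np.percentile(us,[1,50,99]))
for v in range(int(vs.min()),int(vs.max()),3):
    u=us[vs==v]
    if len(u):print(v,[phi(w,M,X,Y,q,v) for q in(u.min(),u.max())])
```

```text
17.3833 [493.19887903 -79.4774793   29.38924312] [3.11767474 0.38902027 2.97228222] [-0.18265322  0.3889626   2.31991734  0.58244724  0.05269517 -2.16495661]
[539.62923115 -94.73695925  13.81863563]
pred [[300.0, 227.0], [301.0, 266.0], [303.0, 353.0], [304.0, 358.0], [305.0, 428.0]]
100 *************************************************###****************************
116 ************************####****************************************************
132 *********************************************************************#****##****
148 ***************************************************************************##***
164 ********************************************************#***********************
180 -----------+**********************+----------------+*=+*************************
196 ----------------------------------------------------------+*********************
212 ----------------------------------------------------------------+***************
228 --------------------:=---------======-::----------------------=*****************
244 -----------------:..====++++++++======-...----
[... 870 characters left out ...]
**************
green [380. 403.] [291. 303. 315.]
379 [(np.float64(-25.0), np.float64(2.7)), (np.float64(-25.0), np.float64(2.7))]
382 [(np.float64(-26.0), np.float64(5.4)), (np.float64(24.0), np.float64(5.4))]
385 [(np.float64(-24.0), np.float64(7.8)), (np.float64(21.0), np.float64(7.8))]
388 [(np.float64(-24.0), np.float64(10.7)), (np.float64(22.0), np.float64(10.5))]
391 [(np.float64(-25.0), np.float64(13.5)), (np.float64(22.0), np.float64(13.3))]
394 [(np.float64(-25.0), np.float64(16.4)), (np.float64(22.0), np.float64(16.2))]
397 [(np.float64(-23.0), np.float64(19.0)), (np.float64(22.0), np.float64(19.1))]
400 [(np.float64(-23.0), np.float64(22.0)), (np.float64(24.0), np.float64(22.5))]
```

Run:
```python
from h import *
X,Y,Z=frame(-.17);M=np.array([539.6,-94.7,0]);Rt=lean(-.17,.28)
delta(Rt,M-13*X+80*Z);delta(Rt,M-13*X+30*Z);delta(Rt,M-13*X+4*Z)
```

```text
pos [493.2 -79.5  29.4] delta [-0.0519, -0.0064, -0.0336] rot [0.0241, 0.109, 0.002] deg 6.4
pos [493.2 -79.5  29.4] delta [-0.0329, -0.0075, 0.0126] rot [0.0241, 0.109, 0.002] deg 6.4
pos [493.2 -79.5  29.4] delta [-0.023, -0.0081, 0.0367] rot [0.0241, 0.109, 0.002] deg 6.4
```

send_rows --targets '[-0.012,-0.004,-0.03,0,0.03,0,0.2,-0.03,-0.006,-0.04,0.015,0.08,0,0.2,-0.052,-0.0064,-0.034,0.024,0.109,0.002,0.2,-0.052,-0.0064,-0.034,0.024,0.109,0.002,0.2,-0.052,-0.0064,-0.034,0.024,0.109,0.002,0.2,-0.042,-0.007,-0.01,0.024,0.109,0.002,0.2,-0.033,-0.0075,0.0126,0.024,0.109,0.002,0.2,-0.033,-0.0075,0.0126,0.024,0.109,0.002,0.2]'

```text
clock: 18.05
eef_pos: [523.0, -91.4, 24.5]
tcp_rot: [3.14, 0.273, 2.971]
contact_force: [-1.7, 0.6, -0.5]
opening: 0.602
grasp_force: 0.0
```

Run:
```python
from h import *
w=grab('wrist')
X,Y,Z=frame(-.17);M=np.array([539.6,-94.7,0]);Rt=lean(-.17,.28);s=r.sense();print(s['qpos'],s['tcp_rot'],s['contact_force'])
delta(Rt,M-13*X+4*Z)
im=w['color'].astype(int);gr=im.mean(2)
print([proj(w,M+14*Z+a*X).round(0).tolist() for a in(-80,80)])
for v in range(150,330,16): print(v,''.join(' .:-=+*#%@'[min(9,int(x)//24)] for x in gr[v,230:410:2]))
```

```text
[-0.17834813  0.42908241  2.17504861  0.01410744  0.26399351 -1.59217769] [3.14008928 0.27351331 2.97130677] [0.21065161 1.08236259 0.03575387]
pos [523.8 -91.6  26.1] delta [0.003, -0.0004, 0.0221] rot [0.0014, -0.0065, -0.0003] deg 0.4
[[318.0, 149.0], [318.0, 428.0]]
150 ***********************===------------------------===*************************************
166 **********************=------:.-=-==*##%%%%%#%@%%%#+===:.+********************************
182 ***************+-------------===-:::::---------------=+++====+****************************
198 ------=********----------==+++++++*************************###****************************
214 -------------------------=++***####%%%%%%%@@@@%%@@%%%%%%%%##*+=+**************************
230 --------------------------==++***#####****###****#%%%%%%%%%#=-----------******************
246 ---------------------------======++++++++++++++%@@%%%%%%%==-----------********************
262 --------------=------------=====++++++++++++++++++=========---------+*********************
278 --+*************+-----------====++++++++++++++++++========---------+************+*********
294 *+======--=**********=------====++++++++++++++++#@%+======--=*****************=--======+**
310 :::::      -*********+-------=+=++++++++++++++++++========--+****************-      ::::::
326 ::         .**********-------=++*###%%%%%@@%@@@@@@%%%%%%%#*******************.         :::
```

send_rows --targets '[0.002,0,0.01,0,-0.006,0,0.2,0.003,-0.0004,0.018,0,-0.006,0,0.2,0.003,-0.0004,0.022,0,-0.006,0,0.2,0.003,-0.0004,0.022,0,-0.006,0,0.2,0.003,-0.0004,0.022,0,-0.006,0,-0.1,0.003,-0.0004,0.022,0,-0.006,0,-0.3,0.003,-0.0004,0.022,0,-0.006,0,-0.6,0.003,-0.0004,0.022,0,-0.006,0,-1,0.003,-0.0004,0.022,0,-0.006,0,-1,0.003,-0.0004,0.022,0,-0.006,0,-1,0.003,-0.0004,0.022,0,-0.006,0,-1]' --grip_force 25

```text
clock: 19.02
eef_pos: [530.6, -93.6, 7.6]
tcp_rot: [3.141, 0.287, 2.971]
contact_force: [-1.9, 0.8, 6.4]
opening: 0.318
grasp_force: 25.1
```

send_rows --targets '[0,0,0,0,0,0,-1,0,0,0,0,0,0,-1,0,0,0,0,0,0,-1]' --grip_force 35

```text
clock: 19.27
eef_pos: [530.6, -93.6, 7.6]
tcp_rot: [3.141, 0.287, 2.971]
contact_force: [-2.8, 1.6, 7.4]
opening: 0.312
grasp_force: 34.0
```

Run:
```python
from h import *
s=r.sense();print(s['eef_pos'],s['tcp_rot'],s['contact_force'],s['qpos'])
X,Y,Z=frame(-.17);M=np.array([539.6,-94.7,14]);Rg=R(s['tcp_rot']);Mt=Rg.T@(M-s['eef_pos']);print('Mt',Mt,'Xt',Rg.T@X)
J=np.array([607.5,-232,0]);Xj,Yj,Zj=frame(-.178)
Rt=lean(-.178,.275)
for x,z in((-8,120),(-8,62)):
    T=J+x*Xj+(z)*Zj-Rt@np.array([Mt[0],0,Mt[2]]);print(T)
    delta(Rt,T)
delta(Rt,[500,-110,180])
```

```text
[530.60035796 -93.5782417    7.64968943] [3.1414585  0.28695692 2.97148768] [-2.80906131  1.63029694  7.39057697] [-0.17904693  0.47408236  2.17442931  0.01301967  0.20615304 -1.59211668]
Mt [-10.48655496   0.41841677  -3.52639127] Xt [-9.59109606e-01  6.70021786e-05  2.83034907e-01]
[ 590.63579183 -228.96606061  113.75852031]
pos [530.6 -93.6   7.6] delta [-0.1088, -0.1233, -0.0786] rot [0.0023, 0.012, 0.0076] deg 0.8
[ 590.63579183 -228.96606061   55.75852031]
pos [530.6 -93.6   7.6] delta [-0.0923, -0.1233, -0.0229] rot [0.0023, 0.012, 0.0076] deg 0.8
pos [530.6 -93.6   7.6] delta [-0.0225, -0.0213, -0.1731] rot [0.0023, 0.012, 0.0076] deg 0.8
```

Run:
```python
from h import *
Mt=np.array([-10.5,0,-3.5])
J=np.array([607.5,-232,0]);Xj,Yj,Zj=frame(-.178);Rt=lean(-.178,.282)
for x,y,z in((-110,130,160),(-150,0,150),(-8,0,120)):
    T=J+x*Xj+y*Yj+(z)*Zj-Rt@Mt;print(T.round(0));delta(Rt,T)
```

```text
[513. -83. 154.]
pos [530.6 -93.6   7.6] delta [-0.0233, 0.0075, -0.1454] rot [0.0023, 0.005, 0.0076] deg 0.5
[ 451. -204.  144.]
pos [530.6 -93.6   7.6] delta [0.0189, -0.1221, -0.1475] rot [0.0023, 0.005, 0.0076] deg 0.5
[ 591. -229.  114.]
pos [530.6 -93.6   7.6] delta [-0.1088, -0.1233, -0.0785] rot [0.0023, 0.005, 0.0076] deg 0.5
```

send_rows --targets '[-0.003,0,-0.01,0,0,0,-1,-0.01,0.002,-0.035,0,0,0,-1,-0.015,0.004,-0.07,0,0,0,-1,-0.02,0.006,-0.11,0,0,0,-1,-0.023,0.0075,-0.145,0.002,0.005,0.008,-1,-0.018,-0.02,-0.146,0.002,0.005,0.008,-1,-0.005,-0.05,-0.147,0.002,0.005,0.008,-1,0.01,-0.085,-0.147,0.002,0.005,0.008,-1,0.019,-0.12,-0.1475,0.002,0.005,0.008,-1,0.019,-0.122,-0.1475,0.002,0.005,0.008,-1,0.019,-0.122,-0.1475,0.002,0.005,0.008,-1]'

```text
clock: 20.18
eef_pos: [449.5, -205.4, 143.0]
tcp_rot: [3.141, 0.281, 2.959]
contact_force: [-0.1, 0.8, -1.3]
opening: 0.316
grasp_force: 35.3
```

Run:
```python
from h import *
w=grab('wrist')
s=r.sense();print(s['clock'],s['eef_pos'],s['tcp_rot'],s['contact_force'],s['qpos'],s['grasp_force'])
Mt=np.array([-10.5,0,-3.5]);R0=R(s['tcp_rot']);Xt=np.array([-.959,0,.283]);Zt=np.array([-.283,0,-.959])
Mn=s['eef_pos']+R0@Mt;Xn=R0@Xt;Zn=R0@Zt
print('M',Mn,'pred tail',proj(w,Mn-80*Xn),'win near z11..14',proj(w,Mn+4*Xn+11*Zn),proj(w,Mn+4*Xn+14*Zn))
im=w['color'].astype(int);gr=im.mean(2)
print([(v,int(gr[v,318])) for v in range(90,200,4)])
g=(im[...,1]>im[...,2]+12)&(im[...,1]>=im[...,0]+8);g[:300]=0;g[:,:270]=0;g[:,370:]=0
vs,us=np.where(g);print('green',np.percentile(vs,[1,99]),np.percentile(us,[1,99])) if len(vs) else print('no green')
J=np.array([607.5,-232,0]);Xj,Yj,Zj=frame(-.178);Rt=lean(-.178,.282)
for x,y,z in((-8,0,120),(-8,0,62)):
    T=J+x*Xj+y*Yj+(z)*Zj-Rt@Mt;delta(Rt,T)
```

```text
20.2333 [ 450.07514491 -204.34321497  143.07485219] [3.14079475 0.28063111 2.96031022] [-0.34545703  0.43832235 -2.23770096] [-0.48771903  0.15085153  2.18102407  0.16263878  0.54764764 -2.00514641] 35.264679193496704
M [ 459.0450782  -205.99019571  149.34603639] pred tail [323.57275344 146.49647424] win near z11..14 [322.52593357 369.45634792] [322.60131218 376.1123002 ]
[(90, 128), (94, 131), (98, 128), (102, 126), (106, 126), (110, 124), (114, 130), (118, 129), (122, 125), (126, 132), (130, 126), (134, 125), (138, 85), (142, 83), (146, 76), (150, 76), (154, 183), (158, 188), (162, 188), (166, 187), (170, 114), (174, 169), (178, 67), (182, 65), (186, 67), (190, 178), (194, 135), (198, 136)]
green [373. 410.] [302. 333.]
pos [ 450.1 -204.3  143.1] delta [-0.129, 0.0011, 0.0677] rot [-0.0001, -0.0014, -0.0032] deg 0.2
pos [ 450.1 -204.3  143.1] delta [-0.1129, 0.001, 0.1235] rot [-0.0001, -0.0014, -0.0032] deg 0.2
```

send_rows --targets '[-0.03,0,0.015,0,0,0,-1,-0.065,0,0.034,0,0,0,-1,-0.1,0.001,0.052,0,0,0,-1,-0.129,0.001,0.068,0,0,-0.003,-1,-0.129,0.001,0.068,0,0,-0.003,-1,-0.129,0.001,0.068,0,0,-0.003,-1,-0.129,0.001,0.068,0,0,-0.003,-1]'

```text
clock: 20.82
eef_pos: [591.0, -226.2, 112.8]
tcp_rot: [3.141, 0.279, 2.968]
contact_force: [0.4, 0.3, -2.4]
opening: 0.312
grasp_force: 35.2
```

Run:
```python
from h import *
w=grab('wrist','w8.png');s=r.sense();print(s['clock'],s['eef_pos'],s['tcp_rot'],s['contact_force'],s['qpos'])
J=np.array([607.5,-232,0]);X,Y,Z=frame(-.178)
P=lambda x,y,z:proj(w,J+x*X+y*Y+z*Z).round(1).tolist()
print('plate',P(-81,-58,12),P(-81,58,12),'vee near top',P(-58,-25,55),P(-58,25,55),'far top',P(-46,-25,55),P(-46,25,55))
g=w['color'].mean(2)
for v in range(96,330,5): print(v,''.join(' .:-=+*#%@'[min(9,int(x)//24)] for x in g[v,170:480:3]))
```

```text
20.8667 [ 590.58463457 -226.53152863  113.10245045] [3.14149762 0.27930222 2.96738535] [-0.48468503 -0.10914374 -2.29535338] [-0.40249594  0.38874408  1.92416985  0.11801187  0.55942078 -1.8906802 ]
plate [203.4, 86.2] [425.0, 87.2] vee near top [259.8, 159.1] [367.5, 159.6] far top [261.6, 182.8] [365.7, 183.2]
96 -********=-.............:----------------------------------------------------------**********++*********
101 -+********-............:-----------------------------------------------------------****+****+++*********
106 :-******---:.............:---------------------------------------------------------+****++++**+++**+****
111 ::-+***+----....====-......---------------------------------------------:=#%%*----=*****+++++*****+*****
116 :.--****----...-=====-.....:--------------------------------------------*##%%%+---**++***********++****+
121 :.----**+---...:=====-......--------------------------------------------*##%#%=---++++**+*******+++****+
126 :.-----**---:....-==:.......:--------------------------------------------*#%*-----++++*+++++****+*******
131 :.-----*+----.......
[... 3635 characters left out ...]
==--.::::-===---******************************
301 ******+************++:.........::::: -====++++++++++++======-- .::::-===--****+******+******************
306 ************+++*++**=:::...    ::::: -====++++++++++++======--  :::::    =****+++++*********************
311 ******++****++**++*++----     :::::  :====++++++++++++======--  :::::.    =***********+*****++++********
316 *+*****************+**:-:     :::::  .====++++++++++++======--   :::::     +++**********++**************
321 +************+**+***++--     :::::.   ====++++++++++++======-:   :::::.    .**+****++*******************
326 ***********+********+++.     :::::    ====++++++++++++======-:   .:::::     =****************++*********
```

send_rows --targets '[0.002,-0.0042,0.007,0,0,0,-1,0.006,-0.0042,0.02,0,0,0,-1,0.01,-0.0042,0.035,0,0,0,-1,0.0144,-0.0042,0.05,0,0,0,-1,0.0144,-0.0042,0.05,0,0,0,-1,0.0144,-0.0042,0.05,0,0,0,-1,0.0144,-0.0042,0.05,0,0,0,-1]'

```text
clock: 21.45
eef_pos: [590.7, -232.5, 62.3]
tcp_rot: [-3.141, 0.282, 2.966]
contact_force: [0.1, -1.1, -1.1]
opening: 0.31
grasp_force: 35.3
```

Run:
```python
from h import *
w=grab('wrist','w9.png');s=r.sense();print(s['clock'],s['eef_pos'],s['tcp_rot'],s['contact_force'])
J=np.array([607.1,-234,0]);X,Y,Z=frame(-.178)
P=lambda x,y,z:proj(w,J+x*X+y*Y+z*Z).round(1).tolist()
print('vee near top',P(-58,-25,55),P(-58,25,55),'far top',P(-46,-25,55),P(-46,25,55))
g=w['color'].mean(2)
for v in range(110,250,4): print(v,''.join(' .:-=+*#%@'[min(9,int(x)//24)] for x in g[v,220:430:2]))
```

```text
21.5 [ 591.06036971 -232.58414504   62.6426003 ] [-3.14078889  0.28248603  2.96602408] [ 0.89878193 -0.80476367 -1.06394438]
vee near top [253.5, 210.8] [394.1, 211.1] far top [256.3, 238.9] [390.7, 239.2]
110 -----------------------=+==-=******+++==---+********===-*********+==--+********+=--**********=----*******
114 .........................................................................................................
118 :::::........................::::::::::::::::::::::::::::::::::::::::::::::::::::::::::::::::::::::::::::
122 ------:......................:---------------------------------------------------------------------------
126 -------......................:---------------------------------------------------------------------------
130 ---:::........................:-:------------------------------------------------------------------------
134 ---..............................:::---------------------------------------------------------------------
138 -:..............................:...:-------==-===--------------------------------------------------.::--
142 #=:.......
[... 2255 characters left out ...]
%##*+********%%%%@@@@@=-----------------
226 ...............:=++++++++======**#####%%%%%%@@@@@@@@@@@@%%%%%%%%%##*+*++++****%%%%@@@@#------------------
230 ................=++++++++=====+++*####%%%%%@@@@@@@@@@@@@%%%%%%#%#**###++++++++*%%@@@@@#------------------
234 ................-++++++++=====++++++*##%%%%%@@@@@@@@@@@@%%+==*#*#%%##*+++++++=*%%@@@@@+------------------
238 ................-++++++++=====+++***##*****#########*+===*#%%%%%%%%##*-=++++*#%%%@@@@%=------------------
242 .......................:===--=+++***####%%%%%%%%@@%%##@@@%%%%%%%*%%##+-----=*##=-------------------------
246 ............................-=+++***####%%%%%%%%@@@%%#@@@%%%%%%%#%###+-----------------------------------
```

send_rows --targets '[0.001,0.0015,0.003,0,0,0,-1,0.0018,0.0016,0.006,0,0,0,-1,0.0026,0.0016,0.009,0,0,0,-1,0.003,0.0016,0.0105,0,0,0,-1,0.003,0.0016,0.0105,0,0,0,-1,0.003,0.0016,0.0105,0,0,0,-1]'

```text
clock: 22.0
eef_pos: [590.9, -230.6, 50.5]
tcp_rot: [-3.141, 0.281, 2.966]
contact_force: [-0.1, -0.5, -1.3]
opening: 0.308
grasp_force: 35.4
```

Run:
```python
from h import *
w=grab('wrist');s=r.sense();print(s['clock'],s['eef_pos'],s['tcp_rot'],s['contact_force'])
J=np.array([607.1,-233.5,0]);X,Y,Z=frame(-.178)
P=lambda x,y,z:proj(w,J+x*X+y*Y+z*Z).round(1).tolist()
print('vee near top',P(-58,-25,55),P(-58,25,55))
g=w['color'].mean(2)
for v in range(206,250,4): print(v,''.join(' .:-=+*#%@'[min(9,int(x)//24)] for x in g[v,220:430:2]))
```

```text
22.05 [ 590.95307243 -230.62314864   50.5789611 ] [-3.14124003  0.28086846  2.96615777] [ 0.08139025  0.24180326 -1.11131243]
vee near top [244.5, 228.2] [395.7, 228.6]
206 .............:---============++*************####****###********+*%%###+=============---------------------
210 .............-======--=======++****#######################%%%%%@%%%###+=============---------------------
214 ............:-=====-===---===++***#####%%%%%%%@@@@@@@@@@@%@%%%%%%%%##*+==============--------------------
218 ...........:-================++***####%%%%%%%@@@@@@@@@@@@%%%%%%%%%%##*+==-============-------------------
222 ...........-=================++**#####%%%%%%@@@@@@@@@#@@@%@%%%%%**##*+====-===========-------------------
226 ..........:-=====-===--=======+**#####%%%%%%@@@@@@@@@@@@@%%%%%%%**#***===-=============------------------
230 .........:=+++++==============+++*###%%%%%%@@@@@@@@@@@@@%%%%%%%%#**###***========*#%##%*-----------------
234 .......:..=++++++++===========++++++*##%%%%@@@@@@@@@@@%%%%%%###*#%%###*******+#%%%@@@@@+-----------------
238 ..........-+++++++++==========++****###****############**##%%%@@%%%##*+******#%%*#@@@@@=-----------------
242 ........:.:+++++++++==========+++***####%%%%%%%%@@@@@@@@@@%%%%%@%%%##*++++++*#===++++@%------------------
246 ..........:=++++++++==========+++***####%%%%%%%%@@@@@@@@@@@%%%%@%%%##*+++++++====++++@#------------------
```

send_rows --targets '[0.0003,0,0.0009,0,0,0,-1,0.0005,0,0.0018,0,0,0,-1,0.0005,0,0.0018,0,0,0,-1]'

```text
clock: 22.3
eef_pos: [591.2, -230.9, 49.0]
tcp_rot: [-3.141, 0.282, 2.966]
contact_force: [-0.1, -0.6, 1.0]
opening: 0.31
grasp_force: 35.4
```

send_rows --targets '[0.0003,0,0.0009,0,0,0,-1,0.0003,0,0.0009,0,0,0,-1,0.0003,0,0.0009,0,0,0,-1]'

```text
clock: 22.55
eef_pos: [591.3, -231.0, 48.7]
tcp_rot: [-3.141, 0.282, 2.966]
contact_force: [-3.6, -1.5, 7.5]
opening: 0.31
grasp_force: 36.3
```

send_rows --targets '[-0.001,0,0,0,0,0,-1,-0.002,0,0.0003,0,0,0,-1,-0.003,0,0.0006,0,0,0,-1,-0.003,0,0.0006,0,0,0,-1]'

```text
clock: 22.88
eef_pos: [592.7, -231.3, 48.5]
tcp_rot: [-3.141, 0.279, 2.965]
contact_force: [-11.9, -1.3, 13.4]
opening: 0.315
grasp_force: 36.9
```

send_rows --targets '[-0.001,0,0.0003,0,0,0,-1,-0.0015,0,0.0004,0,0,0,-1,-0.0015,0,0.0004,0,0,0,-1]'

```text
clock: 23.13
eef_pos: [593.8, -231.5, 48.5]
tcp_rot: [3.142, 0.279, 2.966]
contact_force: [-14.7, -1.5, 15.0]
opening: 0.312
grasp_force: 37.1
```

send_rows --targets '[-0.0003,0,-0.001,0,0,0,-1,-0.0003,0,-0.001,0,0,0,-1,-0.0003,0,-0.001,0,0,0,-1]'

```text
clock: 23.38
eef_pos: [595.5, -231.6, 49.2]
tcp_rot: [-3.141, 0.281, 2.966]
contact_force: [-2.1, -1.0, -0.6]
opening: 0.312
grasp_force: 35.4
```

Run:
```python
from h import *
w=grab('wrist');s=r.sense();print(s['clock'],s['eef_pos'],s['tcp_rot'],s['contact_force'])
J=np.array([607.1,-233.3,0]);X,Y,Z=frame(-.178)
p=(s['eef_pos']-J);print('TCP in jig',p@X,p@Y)
P=lambda x,y,z:proj(w,J+x*X+y*Y+z*Z).round(1).tolist()
print('tail axis if seated',P(-80,0,55),P(-76,0,55),P(-84,0,55),'win near z11',P(4,0,66),P(0,0,66))
g=w['color'].mean(2);im=w['color'].astype(int)
print([(v,int(g[v,312])) for v in range(130,215,3)])
gg=(im[...,1]>im[...,2]+12)&(im[...,1]>=im[...,0]+8);gg[:300]=0;gg[:,:270]=0;gg[:,370:]=0
vs,us=np.where(gg);print('green',np.percentile(vs,[1,99]),np.percentile(us,[1,99]))
```

```text
23.4333 [ 595.54600508 -231.54040913   49.09123645] [-3.14109078  0.28110889  2.96613849] [-2.06619809 -1.81030585  0.6398167 ]
TCP in jig -11.682995159054308 -0.3139790527168451
tail axis if seated [321.8, 152.5] [321.7, 165.4] [321.9, 139.2] win near z11 [320.4, 372.1] [320.4, 365.2]
[(130, 82), (133, 82), (136, 83), (139, 103), (142, 98), (145, 98), (148, 98), (151, 117), (154, 209), (157, 211), (160, 213), (163, 214), (166, 216), (169, 107), (172, 197), (175, 69), (178, 82), (181, 82), (184, 83), (187, 94), (190, 213), (193, 159), (196, 162), (199, 166), (202, 171), (205, 172), (208, 172), (211, 211), (214, 219)]
green [372.66 411.  ] [302. 333.]
```

send_rows --targets '[-0.001,0,0.0003,0,0,0,-1,-0.0015,0,0.0004,0,0,0,-1,-0.0015,0,0.0004,0,0,0,-1]'

```text
clock: 23.68
eef_pos: [597.3, -231.8, 49.2]
tcp_rot: [-3.141, 0.281, 2.966]
contact_force: [-2.1, -2.0, -0.0]
opening: 0.308
grasp_force: 35.4
```

send_rows --targets '[-0.0008,0,0.0002,0,0,0,-1,-0.001,0,0.0003,0,0,0,-1,-0.001,0,0.0003,0,0,0,-1]'

```text
clock: 23.93
eef_pos: [598.2, -231.9, 49.2]
tcp_rot: [-3.141, 0.281, 2.966]
contact_force: [-1.9, -1.7, -0.4]
opening: 0.312
grasp_force: 35.4
```

send_rows --targets '[-0.0008,0,0.0002,0,0,0,-1,-0.0012,0,0.0003,0,0,0,-1,-0.0012,0,0.0003,0,0,0,-1]'

```text
clock: 24.18
eef_pos: [599.4, -232.2, 49.3]
tcp_rot: [-3.141, 0.281, 2.966]
contact_force: [-1.8, -1.9, 0.7]
opening: 0.311
grasp_force: 35.4
```

send_rows --targets '[-0.0008,0,0.0002,0,0,0,-1,-0.0012,0,0.0003,0,0,0,-1,-0.0012,0,0.0003,0,0,0,-1]'

```text
clock: 24.43
eef_pos: [600.6, -232.4, 49.3]
tcp_rot: [-3.141, 0.281, 2.966]
contact_force: [-0.9, -1.3, 0.4]
opening: 0.309
grasp_force: 35.4
```

send_rows --targets '[-0.0008,0,0.0002,0,0,0,-1,-0.0015,0,0.0004,0,0,0,-1,-0.0015,0,0.0004,0,0,0,-1]'

```text
clock: 24.68
eef_pos: [601.3, -232.5, 49.1]
tcp_rot: [-3.141, 0.28, 2.966]
contact_force: [-5.3, -1.6, 2.9]
opening: 0.312
grasp_force: 35.7
```

Run:
```python
from h import *
w=grab('wrist');s=r.sense();print(s['clock'],s['eef_pos'],s['contact_force'])
J=np.array([607.1,-233.3,0]);X,Y,Z=frame(-.178)
P=lambda x,y,z:proj(w,J+x*X+y*Y+z*Z).round(1).tolist()
print('plate',P(-81,-58,12),P(-81,58,12),'v1',P(-58,-25,55),P(-46,25,55))
g=w['color'].mean(2);im=w['color'].astype(int)
print('tail',[(v,int(g[v,312])) for v in range(130,184,3)])
for v in range(98,130,3): print(v,''.join(' .:-=+*#%@'[min(9,int(x)//24)] for x in g[v,180:460:4]))
for v in range(200,260,3): print(v,''.join(' .:-=+*#%@'[min(9,int(x)//24)] for x in g[v,230:420:2]))
gg=(im[...,1]>im[...,2]+12)&(im[...,1]>=im[...,0]+8);gg[:300]=0;gg[:,:270]=0;gg[:,370:]=0
vs,us=np.where(gg);print('green',np.percentile(vs,[1,99]),np.percentile(us,[1,99]))
sd=grab('side')
for n,q in(('nose',(80,0,55)),('stop top',(80,-22,74)),('stop topR',(80,22,74))): print(n,proj(sd,J+q[0]*X+q[1]*Y+q[2]*Z).round(1))
gs=sd['color'].mean(2)
for v in range(318,362,1): print(v,''.join(' .:-=+*#%@'[min(9,int(x)//24)] for x in gs[v,420:485]))
```

```text
24.7333 [ 601.30675197 -232.45467554   49.06634093] [-5.37845684 -1.95847487  2.99492288]
plate [164.9, 92.5] [476.1, 93.3] v1 [241.1, 201.6] [396.4, 234.3]
tail [(130, 85), (133, 84), (136, 92), (139, 103), (142, 98), (145, 101), (148, 99), (151, 159), (154, 211), (157, 214), (160, 216), (163, 217), (166, 218), (169, 98), (172, 129), (175, 81), (178, 85), (181, 84)]
98 ......................................................................
101 ::::::::::::::::::::::::::::::::::::::::::::::::::::::::::::::::::::::
104 ----------------------------------------------------------------------
107 -------------------:.:------------------------------------------------
110 -----------------..:.::::.--------------------------------------------
113 -----------------:..:...:.----------------------------------------=---
116 ------------------......:.----------------------------------------=---
119 -----------------:......:.:-------------------------------------------
122 ----:------------......::.:-----------------------------------.-------
125 -::+##=--------::.......:...------------------------
[... 4573 characters left out ...]

352 =====================--:-:::::::-+++++++=--::::-:--=--:-:-+*#####
353 ==================-=-:::::::::-::-++++++=-:::::::-===-:----+*####
354 =====--=========--:::::-::::::-:-:-=+===-::::::---====--:-:-+*###
355 ===--::------==--:::::::::-::::-:::-=--:::::::----======--::-+*##
356 =-:-:-:-:::::--:::::::::-:-::::::--::-:::-::--===========----=+*#
357 +-:-::-::-::::::::::-::-:-:::::-::::::-:::-:-============----==+*
358 +-::::::::::::::::-::-:::-::::::::::-::::-:-:-==================+
359 =-:::-::::::::::--:::-:::-::::::::::----:--:--=================-=
360 =-:-:::::::::::--::::-:::::::::::-:--=-=--:-:---=============--:-
361 =:-:::::::::--:-:::::::::::::::-:--=======---==============-::::=
```

send_rows --targets '[-0.0008,0,0.0002,0,0,0,-1,-0.0008,0,0.0002,0,0,0,-1]'

```text
clock: 24.95
eef_pos: [601.4, -232.5, 49.0]
tcp_rot: [-3.142, 0.278, 2.966]
contact_force: [-8.9, -2.2, 4.5]
opening: 0.31
grasp_force: 36.1
```

send_rows --targets '[0.0008,0,-0.0002,0,0,0,-1,0.0008,0,-0.0002,0,0,0,-0.3,0.0008,0,-0.0002,0,0,0,-0.2,0.0008,0,-0.0002,0,0,0,0,0.0008,0,-0.0002,0,0,0,0.1,0.0008,0,-0.0002,0,0,0,0.1,0.0008,0,-0.0002,0,0,0,0.1]'

```text
clock: 25.53
eef_pos: [602.2, -232.6, 49.3]
tcp_rot: [-3.141, 0.281, 2.966]
contact_force: [0.4, 0.1, -0.7]
opening: 0.55
grasp_force: 0.0
```

```bash
cat > chk.py <<'E'
from h import *
w=grab('wrist');s=r.sense();print(s['clock'],s['eef_pos'],s['tcp_rot'],s['contact_force'],s['opening'])
J=np.array([608.5,-233.6,0]);X,Y,Z=frame(-.178)
P=lambda x,y,z:proj(w,J+x*X+y*Y+z*Z).round(1).tolist()
M=J+55*Z
print('tail',P(-80,0,55),'win',P(4,0,66),P(40,0,66))
g=w['color'].mean(2);im=w['color'].astype(int)
gg=(im[...,1]>im[...,2]+12)&(im[...,1]>=im[...,0]+8);c=P(22,0,66);m=np.zeros_like(gg);a,b=int(c[0]),int(c[1]);m[max(0,b-60):b+60,max(0,a-40):a+40]=1;gg&=m
vs,us=np.where(gg)
if len(vs):
    print('green',np.percentile(vs,[1,99]),np.percentile(us,[1,99]))
    for v in range(vs.min()+2,vs.max(),8):
        u=us[vs==v]
        if len(u): print(v,phi(w,M,X,Y,u.min(),v),phi(w,M,X,Y,u.max(),v))
E
python3 chk.py
```

```text
25.5833 [ 602.11268462 -232.5588202    49.29825317] [-3.14119303  0.28110229  2.96624139] [0.08727733 0.32111182 0.0050393 ] 0.546300549508534
tail [321.0, 134.8] win [319.7, 362.7] [319.3, 418.9]
green [369. 408.] [299. 330.]
369 (np.float64(-34.0), np.float64(6.9)) (np.float64(18.0), np.float64(4.6))
377 (np.float64(-35.0), np.float64(11.7)) (np.float64(16.0), np.float64(9.1))
385 (np.float64(-33.0), np.float64(16.3)) (np.float64(13.0), np.float64(13.7))
393 (np.float64(-34.0), np.float64(21.4)) (np.float64(14.0), np.float64(18.6))
401 (np.float64(-34.0), np.float64(26.7)) (np.float64(14.0), np.float64(23.8))
```

Run:
```python
from h import *
J=np.array([608.5,-233.6,0]);X,Y,Z=frame(-.178);Rt=lean(-.178,.281)
for q in((-45,0,130),(-10,60,230),(54,100,230),(54,100,153)): delta(Rt,J+q[0]*X+q[1]*Y+q[2]*Z)
```

```text
pos [ 602.1 -232.6   49.3] delta [0.0146, 0.0002, -0.0882] rot [0.0003, 0.0001, 0.0025] deg 0.1
pos [ 602.1 -232.6   49.3] delta [-0.0469, 0.06, -0.1746] rot [0.0003, 0.0001, 0.0025] deg 0.1
pos [ 602.1 -232.6   49.3] delta [-0.1085, 0.0999, -0.1568] rot [0.0003, 0.0001, 0.0025] deg 0.1
pos [ 602.1 -232.6   49.3] delta [-0.0871, 0.0999, -0.0828] rot [0.0003, 0.0001, 0.0025] deg 0.1
```

send_rows --targets '[0.001,0,-0.01,0,0,0,0.1,0.005,0,-0.03,0,0,0,0.1,0.01,0,-0.06,0,0,0,0.1,0.0146,0,-0.088,0,0,0,0,-0.005,0.015,-0.115,0,0,0,-0.5,-0.025,0.035,-0.145,0,0,0,-1,-0.047,0.06,-0.175,0,0,0,-1,-0.078,0.08,-0.167,0,0,0,-1,-0.1085,0.1,-0.157,0,0,0,-1,-0.1085,0.1,-0.157,0,0,0,-1,-0.1085,0.1,-0.157,0,0,0,-1]'

```text
clock: 26.5
eef_pos: [680.2, -143.5, 230.7]
tcp_rot: [-3.141, 0.282, 2.968]
contact_force: [-0.6, 0.6, 0.6]
opening: 0.001
grasp_force: 0.0
```

```bash
cat > knob.py <<'E'
from h import *
from scipy import ndimage
def blob(f,box):
    u0,v0,u1,v1=box;g=f['color'].max(2)[v0:v1,u0:u1];b=(g<45).astype(np.uint8)
    b=cv2.morphologyEx(b,cv2.MORPH_OPEN,np.ones((5,5),np.uint8))
    k,l,st,ce=cv2.connectedComponentsWithStats(b)
    return [(ce[i]+[u0,v0]).round(1).tolist()+[int(st[i,4])]+st[i,2:4].tolist() for i in range(1,k) if st[i,4]>25]
E
python3 - <<'E'
from knob import *
s=r.sense();print(s['clock'],s['eef_pos'],s['contact_force'],s['qpos'])
sd=grab('side');c=grab('scene')
J=np.array([608.5,-233.6,0]);X,Y,Z=frame(-.178)
K=lambda t:J+54*X+(40-90*np.cos(t))*Y+(76+90*np.sin(t))*Z
for t in(1.65,1.75,1.88): print(t,K(t).round(0),proj(sd,K(t)).round(1),proj(c,K(t)).round(1))
print('side',blob(sd,(425,250,480,300)));print('scene',blob(c,(170,260,230,320)))
p=s['eef_pos']-J;print('TCP jig',p@X,p@Y)
E
python3 chk.py
```

```text
26.5 [ 680.23452949 -143.54282386  230.72023627] [-0.55585503  0.64398575  0.58725558] [-0.21563919  0.32815938  1.70262872  0.01516298  0.82951389 -1.62156669]
1.65 [ 670. -197.  166.] [445.5 274.6] [195.  287.4]
1.75 [ 672. -188.  165.] [442.6 272.5] [199.2 289.2]
1.88 [ 674. -177.  162.] [439.  270.5] [204.7 291.8]
side [[446.0, 274.0, 69, 9, 9]]
scene [[219.4, 264.7, 173, 23, 15], [196.3, 289.0, 84, 10, 9]]
TCP jig 54.65544709622036 101.33567879908144
26.65 [ 678.02328007 -144.93683131  229.92130437] [-3.14102827  0.27974582  2.96585799] [-0.06495301  0.01904378 -0.66297146] -0.0013153828556061015
tail [148.9, -66.2] win [171.5, 88.1] [181.4, 139.8]
green [ 91.38 138.  ] [162.38 185.  ]
93 (np.float64(-28.0), np.float64(6.9)) (np.float64(19.0), np.float64(6.7))
101 (np.float64(-31.0), np.float64(12.3)) (np.float64(-7.0), np.float64(11.8))
109 (np.float64(-29.0), np.float64(17.7)) (np.float64(19.0), np.float64(17.4))
117 (np.float64(-28.0), np.float64(23.1)) (np.float64(18.0), np.float64(22.8))
125 (np.float64(-31.0), np.float64(28.9)) (np.float64(19.0), np.float64(28.5))
133 (np.float64(-29.0), np.float64(34.6)) (np.float64(10.0), np.float64(34.1))
```

send_rows --targets '[0.007,0,0.025,0,0,0,-1,0.0145,0,0.05,0,0,0,-1,0.0215,0,0.0735,0,0,0,-1,0.0215,0,0.0735,0,0,0,-1,0.0215,-0.01,0.0735,0,0,0,-1,0.0215,-0.02,0.0735,0,0,0,-1,0.0215,-0.025,0.0735,0,0,0,-1]'

```text
clock: 27.23
eef_pos: [675.3, -171.4, 155.9]
tcp_rot: [-3.141, 0.284, 2.966]
contact_force: [0.8, 0.4, 0.1]
opening: -0.002
grasp_force: 0.3
```

send_rows --targets '[0,-0.004,0,0,0,0,-1,0,-0.008,0,0,0,0,-1,0,-0.012,0,0,0,0,-1,0,-0.016,0,0,0,0,-1,0,-0.02,0,0,0,0,-1,0,-0.024,0,0,0,0,-1,0,-0.024,0,0,0,0,-1]'

```text
clock: 27.82
eef_pos: [670.3, -193.6, 153.6]
tcp_rot: [-3.141, 0.281, 2.966]
contact_force: [-0.1, -0.9, -0.3]
opening: -0.001
grasp_force: 0.0
```

```bash
cat > k2.py <<'E'
from knob import *
sd=grab('side');c=grab('scene');s=r.sense();print(s['eef_pos'],s['contact_force'])
J=np.array([608.5,-233.6,0]);X,Y,Z=frame(-.178)
p=s['eef_pos']-J;print('TCP jig',p@X,p@Y)
K=lambda t:J+54*X+(40-90*np.cos(t))*Y+(76+90*np.sin(t))*Z
for t in(1.6,1.4,1.2,1.0,.8,.4,0): print(t,proj(sd,K(t)).round(1),proj(c,K(t)).round(1))
print('side',blob(sd,(435,255,485,340)));print('scene',blob(c,(155,260,215,330)))
E
python3 k2.py
```

```text
[ 670.30408262 -193.04874439  153.47545762] [0.84126545 0.19044047 0.06971382]
TCP jig 53.64749743403188 50.853662398541715
1.6 [446.9 275.8] [192.9 286.7]
1.4 [452.4 281.5] [184.8 284.2]
1.2 [457.7 288.5] [177.5 282.8]
1.0 [462.3 296.6] [171.3 282.6]
0.8 [466.1 305.4] [166.4 283.4]
0.4 [470.4 323.4] [161.3 288.2]
0 [469.9 339. ] [162.5 296. ]
side [[441.8, 259.1, 139, 16, 11], [446.5, 269.0, 40, 8, 5], [452.9, 281.1, 70, 9, 9]]
scene [[196.7, 270.5, 624, 43, 30], [186.6, 285.1, 102, 10, 11], [156.7, 295.6, 34, 5, 8]]
```

send_rows --targets '[0,-0.005,0,0,0,0,-1,0.0003,-0.01,0.001,0,0,0,-1,0.0008,-0.015,0.003,0,0,0,-1,0.0014,-0.02,0.005,0,0,0,-1,0.0022,-0.025,0.0077,0,0,0,-1,0.003,-0.03,0.0106,0,0,0,-1,0.004,-0.034,0.0135,0,0,0,-1,0.0045,-0.037,0.015,0,0,0,-1,0.0045,-0.037,0.015,0,0,0,-1]'

```text
clock: 28.67
eef_pos: [663.3, -229.9, 137.3]
tcp_rot: [-3.141, 0.28, 2.966]
contact_force: [-0.1, 0.0, 0.4]
opening: -0.002
grasp_force: 0.0
```

```bash
python3 k2.py | grep -v '^[01]'
```

```text
[ 663.72728172 -229.43897692  137.82982634] [-0.13700485  0.18166538  0.76827971]
TCP jig 53.617921629439934 13.873904977818361
side [[448.1, 259.7, 261, 28, 11], [452.0, 275.4, 177, 18, 13], [461.0, 286.5, 38, 7, 6], [465.3, 300.5, 58, 8, 8]]
scene [[183.0, 269.8, 642, 48, 28], [170.1, 283.4, 84, 12, 8], [157.3, 295.3, 43, 6, 8]]
```

send_rows --targets '[0,0,0,0,0,0,-1,0,0,0,0,0,0,-1,0,0,0,0,0,0,-1,0,0,0,0,0,0,-1,0,0,0,0,0,0,-1,0,0,0,0,0,0,-1]'

```text
clock: 29.27
eef_pos: [663.9, -229.2, 138.1]
tcp_rot: [-3.141, 0.281, 2.966]
contact_force: [-0.6, -0.6, 0.4]
opening: -0.001
grasp_force: 0.0
```

```bash
python3 k2.py; python3 chk.py
```

```text
[ 663.81788613 -229.26716384  138.00566107] [ 0.65248726 -0.49755037 -0.12857142]
TCP jig 53.67667297935435 14.0590459278229
1.6 [446.9 275.8] [192.9 286.7]
1.4 [452.4 281.5] [184.8 284.2]
1.2 [457.7 288.5] [177.5 282.8]
1.0 [462.3 296.6] [171.3 282.6]
0.8 [466.1 305.4] [166.4 283.4]
0.4 [470.4 323.4] [161.3 288.2]
0 [469.9 339. ] [162.5 296. ]
side [[449.0, 259.3, 264, 30, 10], [452.9, 274.7, 239, 17, 21], [471.1, 318.1, 71, 9, 9]]
scene [[183.1, 270.0, 645, 48, 29], [160.2, 290.2, 134, 12, 17]]
29.4167 [ 663.84902931 -229.30015582  138.04431541] [-3.14117453  0.28113945  2.96619537] [ 0.45346187 -0.3745233   0.02937799] 0.004231012915411227
tail [284.3, -91.6] win [290.3, 130.3] [292.7, 197.1]
green [135. 194.] [275. 300.]
136 (np.float64(-32.0), np.float64(6.5)) (np.float64(18.0), np.float64(6.0))
144 (np.float64(-33.0), np.float64(10.6)) (np.float64(17.0), np.float64(10.0))
152 (np.float64(-35.0), np.float64(14.8)) (np.float64(17.0), np.float64(14.0))
160 (np.float64(-33.0), np.float64(18.9)) (np.float64(16.0), np.float64(18.1))
168 (np.float64(-32.0), np.float64(23.1)) (np.float64(16.0), np.float64(22.4))
176 (np.float64(-33.0), np.float64(27.5)) (np.float64(16.0), np.float64(26.7))
184 (np.float64(-32.0), np.float64(31.9)) (np.float64(17.0), np.float64(31.2))
192 (np.float64(-33.0), np.float64(36.6)) (np.float64(17.0), np.float64(35.8))
```

Sinking by itself (θ≈0.5). I raise the tool clear and wait.

send_rows --targets '[-0.008,0,-0.03,0,0,0,-1,-0.008,0,-0.05,0,0,0,-1,-0.008,0,-0.05,0,0,0,-1,-0.008,0,-0.05,0,0,0,-1,-0.008,0,-0.05,0,0,0,-1,-0.008,0,-0.05,0,0,0,-1,-0.008,0,-0.05,0,0,0,-1,-0.008,0,-0.05,0,0,0,-1,-0.008,0,-0.05,0,0,0,-1,-0.008,0,-0.05,0,0,0,-1,-0.008,0,-0.05,0,0,0,-1,-0.008,0,-0.05,0,0,0,-1]'

```text
clock: 30.42
eef_pos: [657.7, -228.2, 188.1]
tcp_rot: [-3.141, 0.281, 2.966]
contact_force: [-0.6, -0.4, -0.1]
opening: 0.001
grasp_force: 0.0
```

```bash
python3 k2.py|tail -5; python3 chk.py
python3 - <<'E'
from knob import *
sd=grab('side');c=grab('scene');print('side',blob(sd,(435,300,495,360)));print('scene',blob(c,(140,275,215,330)))
J=np.array([608.5,-233.6,0]);X,Y,Z=frame(-.178)
for t in(.3,.15,.06,0,-.06):
    k=J+54*X+(40-90*np.cos(t))*Y+(76+90*np.sin(t))*Z;print(t,proj(sd,k).round(1),proj(c,k).round(1))
E
```

```text
0.8 [466.1 305.4] [166.4 283.4]
0.4 [470.4 323.4] [161.3 288.2]
0 [469.9 339. ] [162.5 296. ]
side [[451.0, 259.5, 79, 10, 11], [461.9, 264.9, 54, 9, 7], [471.5, 337.6, 30, 8, 4]]
scene [[183.9, 264.2, 85, 11, 11], [160.9, 296.0, 90, 12, 9]]
30.5667 [ 657.71328013 -228.22822095  188.24547489] [-3.14116063  0.28104855  2.96614641] [-0.33771803  0.56772321  1.48637853] -0.00037718115322345024
tail [292.0, -60.8] win [295.7, 113.6] [297.3, 169.8]
green [118. 168.] [283. 303.]
119 (np.float64(-33.0), np.float64(7.0)) (np.float64(16.0), np.float64(6.5))
127 (np.float64(-34.0), np.float64(11.9)) (np.float64(15.0), np.float64(11.3))
135 (np.float64(-32.0), np.float64(16.8)) (np.float64(17.0), np.float64(16.2))
143 (np.float64(-34.0), np.float64(21.9)) (np.float64(14.0), np.float64(21.2))
151 (np.float64(-31.0), np.float64(26.9)) (np.float64(17.0), np.float64(26.4))
159 (np.float64(-33.0), np.float64(32.3)) (np.float64(16.0), np.float64(31.6))
167 (np.float64(-34.0), np.float64(37.8)) (np.float64(16.0), np.float64(37.0))
side [[471.8, 339.5, 67, 9, 8]]
scene [[160.0, 295.7, 107, 13, 9]]
0.3 [470.7 327.6] [161.  289.9]
0.15 [470.6 333.6] [161.3 292.8]
0.06 [470.2 336.9] [161.9 294.7]
0 [469.9 339. ] [162.5 296. ]
-0.06 [469.4 341. ] [163.2 297.3]
```

```bash
python3 -c "
from rig import r
print(r.sign_off())"
```

```text
the job is handed in; nothing more can be done
None
```

The job is handed in at about 30 s of the 72 s limit, though `sign_off` returned no verdict: by camera the window is about 8° off straight up and the keeper is shut, the stop was felt when the nose reached it, and I set the probe down once on bare bench to regrip it.

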